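# Feed a drawer-front blank past the sprung sanding pad with a push stick

### The job

Pick up the wooden push stick and use it to press the loose wooden blank on the sanding jig square against the fence before it meets the sprung sanding pad, then feed it gently along, held against the fence so that the pad is pushed in flush as it passes, until it butts fully home against the end stop. Move the blank only with the push stick, then stand the stick upright back on the bench beside the jig. Leave the tin, the cork block and the glue bottle alone.

Things in the scene. Friction and masses are not known exactly. Their poses are not given: they have to be found in the camera images.
- jig: Sanding jig fixed to the bench: grey laminate bed 12 mm thick, reaching x -100 to +100 mm and y -250 to +200 mm from the origin, which is at bench level. +y is the feed direction. Along its +x (far) side runs the wooden fence, along the whole bed; across its +y end stands the end stop.
- corner (a point): Inner corner where the fence's working face meets the end stop's working face, at bed-top height: (60, 170, 12) mm in the jig frame, axes as the jig's. Nothing else lies between blank and corner but the pad.
- fence: The fence: plain wooden rail fixed along the jig's +x side over the whole bed, 32 mm thick, 34 mm tall above the bed. Its working face is the plane x = 60 mm of the jig, facing -x. Same origin and axes as the jig. The soft blank is dented by more than 30 N on the fence.
- stop: The end stop: plain wooden strip fixed across the jig's +y end, x -60 to +60 mm, 20 mm thick, 30 mm tall above the bed. Its working face is the plane y = 170 mm of the jig, facing -y. Same origin and axes as the jig. The soft blank is dented by more than 30 N on the stop.
- pad (a joint): Grey sprung sanding pad let into the fence face, centred at jig y = -20 mm: flat for 30 mm plus a 22 mm ramp at each end (y -57 to +17 mm), 22 mm tall. 0 = stands 5 mm proud of the fence, 0.005 m = flush. Its spring takes about 5 N to start and 13 N to be flush, and pushes the blank off the fence unless that is held in.
- blank_center (a point): Centre of the loose blank: pale wooden block 50 mm (x) by 130 mm (y) by 28 mm tall, 0.1 to 0.2 kg, on the bed upstream of the pad, off the fence and a little askew. Leading end +y; its +x side goes to the fence. Home, its centre is 25 mm from the fence face and 65 mm from the stop face.
- blank_lead (a point): Mid-height of the blank's leading edge on the fence side, (25, 65, 0) mm from its centre; on the fence face when the blank is pressed against it.
- blank_tail (a point): Mid-height of the blank's trailing edge on the fence side, (25, -65, 0) mm from its centre; on the fence face when the blank is pressed against it.
- stick_center (a point): Centre of the push stick (plywood, 0.16 kg), 49 mm above its underside. It stands on the bench left or right of the jig. Handle: upright plate 22 mm thick (x), 90 mm long (y) in the middle of the stick, 32 to 98 mm above the underside; grip it across its thickness, 70 to 80 mm above the underside, so the fingers clear the blank. +y is its front, which leads in the feed.
- stick_heel (a point): Inner corner of the stick's foot, at (12, -50, -33) mm from stick_center, 16 mm above the underside; axes as the stick's. The foot is 32 mm tall: a cheek (x -12 to +12, y -70 to +70 mm from centre) whose +x face presses the blank's side, and a heel (x to +38, y -70 to -50 mm) whose +y face pushes the blank's tail. The blank's rear corner fits here, stick axes parallel to the jig's.
- tin: Bystander: round steel tin, 66 mm across, 70 mm tall, standing on the bench on the other side of the jig from the stick. Origin at its underside.
- corkblock: Bystander: cork sanding block 110 x 60 x 30 mm lying on the bench behind the fence. Origin at its underside.
- glue: Bystander: white bottle 56 mm across, 130 mm tall, standing on the bench behind the fence. Origin at its underside.
There are look-alikes about, which are no part of the job. There is more than one size of the part that bears stick_center; the job needs the largest.

How it is judged:
On the way, in this order (a step that is already met when the one before it is completed fails the run):
1. the blank is pressed square on the fence, both ends within 2.5 mm, with its leading end still short of the pad (x of each of blank_lead, blank_tail in the frame of jig above 0.0575 m and y of blank_lead in the frame of jig below -0.055 m), for 0.1 s.
2. the blank passes the pad, middle over it, pressing the pad in by more than 3.5 mm and lying on the fence (x of each of blank_lead, blank_tail in the frame of jig above 0.0575 m and value of joint pad above 0.0035 m and y of blank_center in the frame of jig between -0.05 and 0.02 m), for 0.1 s.
At the end, for the whole second after the job is handed in: The blank lies on the bed, both ends within 2.5 mm of the fence and its leading end within 2.5 mm of the end stop; the push stick stands upright on the bench, off the jig, released (x of each of blank_lead, blank_tail in the frame of jig above 0.0575 m and y of blank_lead in the frame of jig above 0.1675 m and height (world z) of blank_center below 0.031 m and height (world z) of stick_center between 0.044 and 0.054 m and angle between stick_center's own z axis and vertical below 0.1 rad); the robot touches nothing.
It fails at once if the blank comes more than 3.5 mm off the fence at either end while it is passing the pad (y of blank_lead in the frame of jig above -0.05 m and y of blank_tail in the frame of jig below 0.012 m and x of any of blank_lead, blank_tail in the frame of jig below 0.0565 m).
It fails at once if the blank is pushed on the fence or on the end stop with more than 30 N (contact force between blank and fence above 30 N or contact force between blank and stop above 30 N).
It fails at once if the robot itself touches the blank (contact force between any of the fingers, the arm and blank above 1 N).
It fails at once if the tin, the cork block or the glue bottle is moved by more than 20 mm (distance of any of tin, corkblock, glue from where it was at the start of the episode above 0.02 m).
It also fails if it takes over 72 s, if anything falls off the work surface, if the arm or the gripper's body presses on something with over 40 N, if the wrist force passes 120 N, or if a joint passes its speed limit or range.

### The arm

A 6-joint arm with a two-finger parallel gripper is mounted at the origin on the work surface. World frame = base frame: x ahead of the robot, y to its left, z up, the work surface at z = 0. Lengths are in m, angles in rad, forces in N, time in s.
With the tool pointing down it reaches from about 0.35 to 0.925 m from the base axis. Payload 6.4 kg.
Tool frame: the origin (TCP) lies between the finger pads; the fingertips stand 8 mm ahead of it and the grasp point (between the pads) lies 11 mm behind it (bot.tcp_to_tips is the distance from the TCP to the fingertips, in m); z points along the fingers, y is the direction in which the jaws open and shut (so a half turn about z gives the same grasp; the last joint's range is limited). The gripper opens to 85 mm and grips with 20 to 120 N. Pads are 22 mm wide; open, the fingers measure 114 mm over their backs; the gripper's body (76 mm by 85 mm) begins 54 mm behind the grasp point. The pads swing forward as they close: fully open they stand 13 mm farther back than shut.
Start: joints at [-1.472, 0.245, 1.558, -0, 1.339, -0.174], TCP at [0.175, -0.626, 0.239] pointing down, gripper open.
Joint ranges: [-3.13, 3.13], [-1.02, 2.26], [0.13, 2.54], [-0.95, 4.09], [0.21, 2.88], [-2.74, 2.74]. Speed limits (rad/s): [2.57, 2.57, 3.14, 3.14, 3.14, 3.14].

### API

Orientations are given as a unit quaternion [w, x, y, z].
In Python, from cell import bot, imaging gives the robot as it stands.
- The arm moves only by the tool jog_arm, never from a script. Its argument "moves" is a list of rows, each a list of 3 entries, a list of its own where there are three numbers: the shift along the tool's x, y, z in mm, then the turn about the tool's z in degrees, then the gripper command: -1 is fully open, 1 is shut, values between are in proportion. In form: [[[tx, ty, tz], yaw, fingers], ...]. A call has 1 to 20 rows; each row shifts and turns the commanded pose from where the row before left it, along the tool's axes as they then stand; what a row does not reach is not made up. A row lasts 1/8 s, in which the tool goes at most 62.5 mm and 10.7 degrees, less where a joint would pass 70% of its speed; a pose out of reach is approached as far as the arm can. A call with a gripper value outside its range is refused whole. The fingers move at their own pace and stop on an object; "squeeze" is the grip in N (left out, the last holds). Time passes only in rows, so rows that do not move let the fingers close. It gives the time, the measured TCP pose, the force and the opening at its end, in the units of the state.
- bot.get_state(): the state, without advancing time (a new reading comes with each control period).
- imaging.read_camera(name): name is "side" or "top" or "wrist"; returns a dict with "img" (400x640x3 uint8, blue, green, red), "depth" (400x640 float32, m along the optical axis (not along the pixel's ray), 0 where there is no reading), "vertical_fov" (degrees; the focal length in pixels is half the picture's height over the tangent of half this angle, whatever the lens; pixels are square), "cx", "cy" (the principal point, pixels), "k1" (the pictures are not rectified: a ray, as slopes to the right and down, at radius r is drawn at 1 + k1 r^2 times it, then the intrinsics apply), "rvec" (rotation vector, rad) and "tvec" (3), from world to camera coordinates, as OpenCV has them; the wrist camera has in their place "T_tool_cam" (4x4, takes a point from camera to tool coordinates, whose origin is the TCP and whose axes are the flange's). Camera axes: x right, y down, z forward; pixel columns grow to the right and rows downward; lengths in m; the calibration is good to about 2 mm. A picture is of the moment at which its call begins: read the wrist's pose just before it.
- bot.sign_off(): hands the job in, once; it reports no verdict.
The state is a dict: "clock": time; "joints": joint angles; "qd": joint speeds; "joint_efforts": joint torques, N m; "tool_pos": TCP position; "ee_rot": TCP orientation; "wrist_force": force on the tool from outside, world axes, zero at the start; "torque": the same for the moment, N m; "opening": finger opening in m.
Only numpy, scipy, OpenCV 4.12 (cv2) and the standard library are available. Lean on these libraries where they do the work, as an engineer would, in place of code of your own. Each camera call takes 0.05 s, during which the arm holds its last target.

## Working session

There is one attempt and no reset: what is moved stays moved. The work goes in short steps, Python scripts to look and compute and a tool call to move; the robot and the scene stay as the last step left them, time stands still between calls to the robot, and variables do not carry over. Pictures are saved under pics/ and viewed, and the job is handed in when it is done.

Besides the shell and the picture viewer there is one more tool, called after ">>>" in YAML: its name, and indented under it one key for each argument. jog_arm: Moves the arm, as the interface text tells. Its arguments: {"type":"object","properties":{"moves":{"type":"array","items":{"type":"array"}},"squeeze":{"type":"number"}},"required":["moves"]}

```bash
ls; mkdir -p pics
cat > h.py <<'E'
import numpy as np,cv2
from cell import bot,imaging
def save(n,im): cv2.imwrite('pics/'+n+'.png',im)
E
python3 - <<'E'
from h import *
import pickle
print(bot.get_state())
d={}
for n in ['side','top','wrist']:
    c=imaging.read_camera(n); d[n]=c; save('a_'+n,c['img'])
    print(n,{k:v for k,v in c.items() if k not in('img','depth')})
pickle.dump(d,open('a.pkl','wb'))
E
```

```text
pics
{'clock': 0.0, 'joints': array([-1.47212626e+00,  2.45830077e-01,  1.55905377e+00, -9.79466560e-06,
        1.33868441e+00, -1.74073514e-01]), 'qd': array([ 8.91784301e-04,  6.51808236e-04, -2.08869189e-03,  1.98739607e-04,
       -5.59276454e-04,  3.81051586e-05]), 'joint_efforts': array([ 8.78577885e-04, -4.29504991e+01, -3.26130581e+01, -2.08456349e-04,
        5.27070180e-03,  1.59544561e-05]), 'tool_pos': array([ 0.1750578 , -0.62540509,  0.2381487 ]), 'ee_rot': array([-9.87276697e-04,  9.90715132e-01,  1.35950547e-01,  3.24714062e-05]), 'wrist_force': array([-0.29065263, -0.27993377, -0.42368172]), 'torque': array([ 0.00292977, -0.04819222, -0.0034853 ]), 'opening': 0.08536398787796066}
side {'vertical_fov': 47.321041243005844, 'cx': 324.85542539992787, 'cy': 196.58902308580488, 'k1': -0.10838051465447913, 'rvec': array([ 0.62358143, -2.63111991,  1.17303958]), 'tvec': array([0.48887335, 0.26976861, 1.07452143])}
top {'vertical_fov': 56.665179393120944, 'cx': 319.0498069544859, 'cy': 203.54593588565817, 'k1': 0.028560623966336983, 'rvec': array([ 2.09396933, -2.1563523 ,  0.18444323]), 'tvec': array([-0.06065636,  0.58715736,  0.9255541 ])}
wrist {'vertical_fov': 65.81512603759946, 'cx': 321.4146997716865, 'cy': 196.97365301660287, 'k1': 0.00782557000481019, 'T_tool_cam': array([[-9.20043944e-04, -9.64400735e-01, -2.64443522e-01,
         6.65608252e-02],
       [ 9.99999574e-01, -8.65986544e-04, -3.20996678e-04,
         6.61151554e-04],
       [ 8.05648998e-05, -2.64443705e-01,  9.64401120e-01,
        -1.33674588e-01],
       [ 0.00000000e+00,  0.00000000e+00,  0.00000000e+00,
         1.00000000e+00]])}
```

View pics/a_side.png

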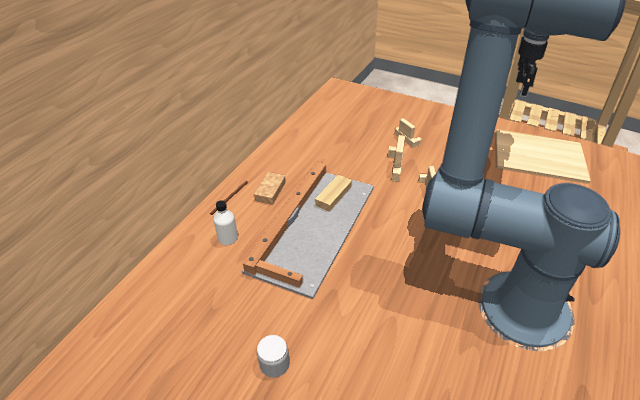

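View pics/a_top.png

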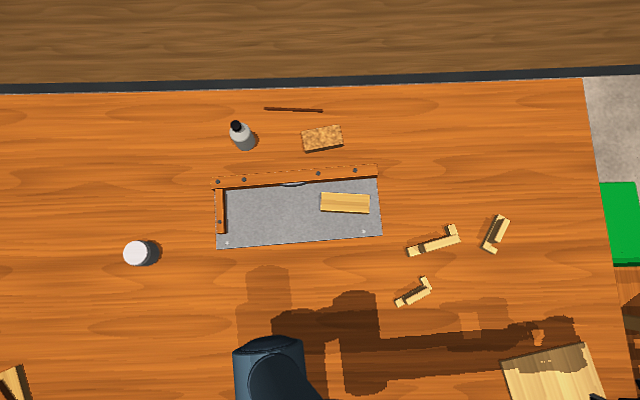

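View pics/a_wrist.png

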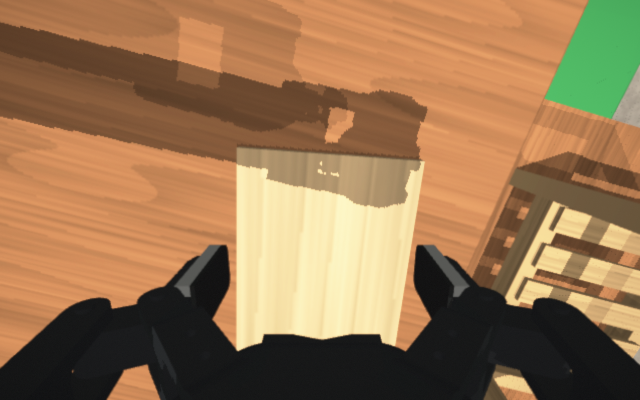

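The top view shows the jig at about (215–382, 165–250) with its stop on the left, and the blank at (345,203). There are three stick-like parts, at (433,241), (495,234) and (413,292). The tin is at (140,253). I'll enlarge the view and measure.

```bash
cat >> h.py <<'E'
def K(c):
    f=200/np.tan(np.radians(c['vertical_fov'])/2)
    return f,c['cx'],c['cy']
def pose(c,st=None):
    "camera->world R,t"
    if 'rvec' in c:
        R=cv2.Rodrigues(np.array(c['rvec']))[0]; return R.T,-R.T@np.array(c['tvec'])
    w,x,y,z=st['ee_rot']
    from scipy.spatial.transform import Rotation as Ro
    Rt=Ro.from_quat([x,y,z,w]).as_matrix(); T=c['T_tool_cam']
    return Rt@T[:3,:3],Rt@T[:3,3]+st['tool_pos']
def slopes(c,uv):
    f,cx,cy=K(c); uv=np.atleast_2d(np.array(uv,float))
    d=(uv-[cx,cy])/f; s=d.copy()
    for _ in range(20): s=d/(1+c['k1']*(s**2).sum(1,keepdims=True))
    return s
def onplane(c,uv,z,st=None):
    R,t=pose(c,st); s=slopes(c,uv); v=np.c_[s,np.ones(len(s))]@R.T
    return t+v*((z-t[2])/v[:,2])[:,None]
def proj(c,P,st=None):
    R,t=pose(c,st); q=(np.atleast_2d(P)-t)@R; s=q[:,:2]/q[:,2:]
    f,cx,cy=K(c); return s*(1+c['k1']*(s**2).sum(1,keepdims=True))*f+[cx,cy]
def cloud(c,st=None):
    h,w=c['depth'].shape; v,u=np.mgrid[:h,:w]
    s=slopes(c,np.c_[u.ravel(),v.ravel()]); R,t=pose(c,st)
    z=c['depth'].ravel()[:,None]
    return (np.c_[s,np.ones(len(s))]*z@R.T+t).reshape(h,w,3)
E
python3 - <<'E'
from h import *
import pickle
d=pickle.load(open('a.pkl','rb')); c=d['top']; P=cloud(c)
for n,uv in dict(bench=(300,300),bed=(280,215),blank=(345,203),fence=(260,180),stop=(221,205),tin=(136,252),glue=(236,125),cork=(322,138)).items(): print(n,P[uv[1],uv[0]].round(4))
save('a_top2',cv2.resize(c['img'][110:310,200:400],(800,800),interpolation=cv2.INTER_CUBIC)[:600])
save('a_top3',cv2.resize(c['img'][200:320,380:540],(800,600),interpolation=cv2.INTER_CUBIC))
s=d['side'];save('a_side3',cv2.resize(s['img'][110:220,370:517],(800,600),interpolation=cv2.INTER_CUBIC))
m=(P[...,2]>.012)&(P[...,2]<.15)
m=(m&(c['depth']>0)).astype(np.uint8)
n,l,stt,cen=cv2.connectedComponentsWithStats(m)
for i in range(1,n):
    if stt[i,4]>60:
        q=P[l==i]; print(stt[i],q.mean(0).round(3),np.percentile(q[:,2],[5,50,95,100]).round(4))
E
```

```text
bench [ 0.3365 -0.0199  0.0011]
bed [0.5645 0.0304 0.0072]
blank [ 0.5869 -0.1471  0.0394]
fence [0.6556 0.0791 0.0446]
stop [0.5913 0.1839 0.0398]
tin [0.4718 0.3871 0.0693]
glue [0.7788 0.1254 0.1287]
cork [ 0.7746 -0.0913  0.0289]
[229 120  25  30 532] [0.769 0.123 0.082] [0.0223 0.0866 0.1296 0.1325]
[302 124  42  29 860] [ 0.775 -0.092  0.028] [0.021  0.0286 0.032  0.0348]
[ 210  164  168   76 4785] [ 0.626 -0.018  0.035] [0.0125 0.0406 0.0475 0.0515]
[241 197  22  43 202] [0.561 0.109 0.013] [0.0121 0.0131 0.0147 0.0159]
[302 200  24  41 224] [ 0.541 -0.057  0.013] [0.0121 0.013  0.0154 0.0166]
[282 204  23  15  75] [ 0.572 -0.009  0.013] [0.0121 0.013  0.0153 0.0166]
[364 212  17  25  83] [ 0.533 -0.218  0.013] [0.0121 0.0129 0.015  0.0162]
[481 214  29  40 521] [ 0.495 -0.533  0.044] [0.0169 0.0429 0.0718 0.0748]
[338 217  20  15  71] [ 0.532 -0.154  0.013] [0.0123 0.013  0.015  0.0164]
[291 224  18  16  67] [ 0.518 -0.021  0.013] [0.0121 0.0132 0.0147 0.0157]
[406 224  55  33 611] [ 0.474 -0.371  0.068] [0.0261 0.0939 0.0992 0.1019]
[259 226  25  19 104] [0.512 0.055 0.013] [0.0121 0.0127 0.0151 0.0177]
[230 229  30  19 168] [0.502 0.131 0.013] [0.0121 0.013  0.015  0.0164]
[123 240  36  27 763] [0.47  0.381 0.059] [0.021  0.0683 0.0721 0.0741]
[395 276  37  31 429] [ 0.349 -0.314  0.047] [0.0183 0.0489 0.073  0.077 ]
[506 356  49  44 493] [ 0.13  -0.577  0.013] [0.0121 0.0131 0.015  0.0174]
[552 362  13  22  91] [ 0.151 -0.659  0.013] [0.0121 0.0133 0.0153 0.0164]
[  0 366  28  34 709] [0.161 0.69  0.022] [0.0149 0.0204 0.0382 0.043 ]
[554 366  35  34 235] [ 0.116 -0.686  0.013] [0.0121 0.013  0.015  0.0162]
[578 366  19  19  90] [ 0.143 -0.731  0.013] [0.0121 0.0129 0.0146 0.015 ]
[590 378  16  19  68] [ 0.114 -0.747  0.013] [0.0121 0.013  0.0155 0.0164]
```

View pics/a_top3.png

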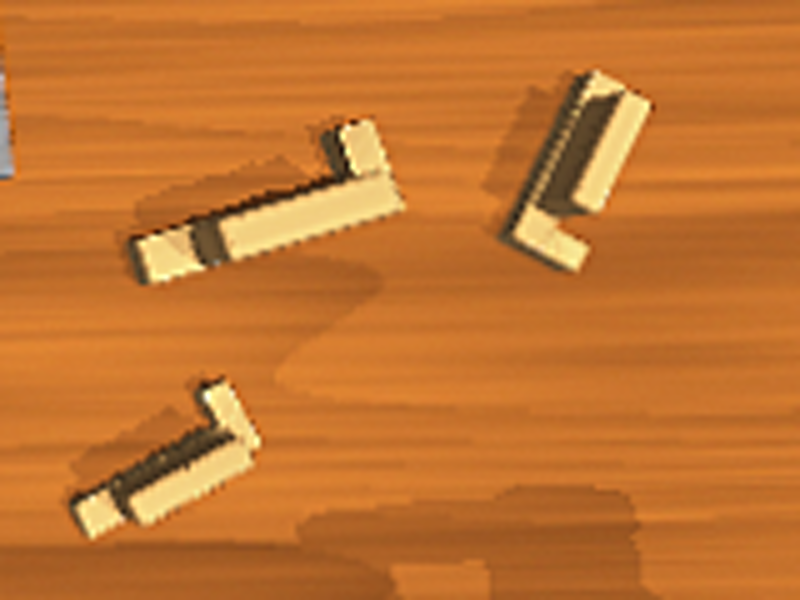

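View pics/a_top2.png

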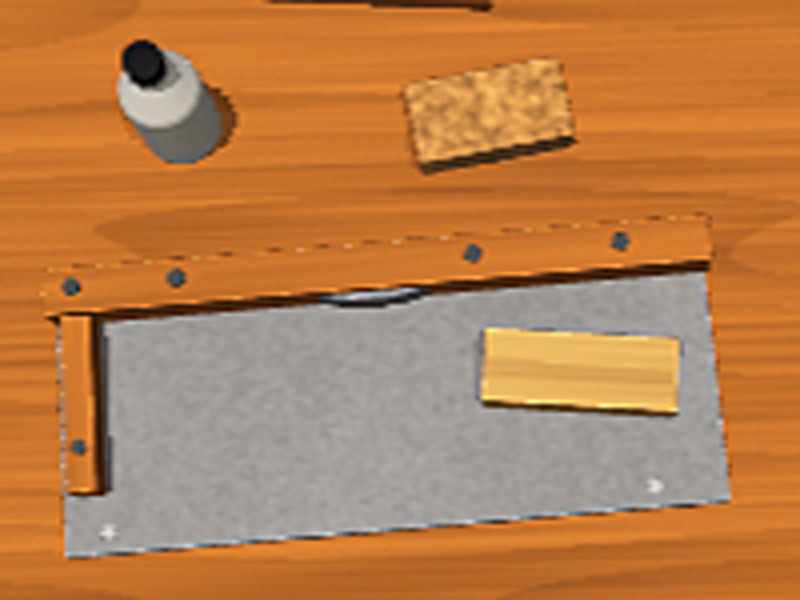

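View pics/a_side3.png

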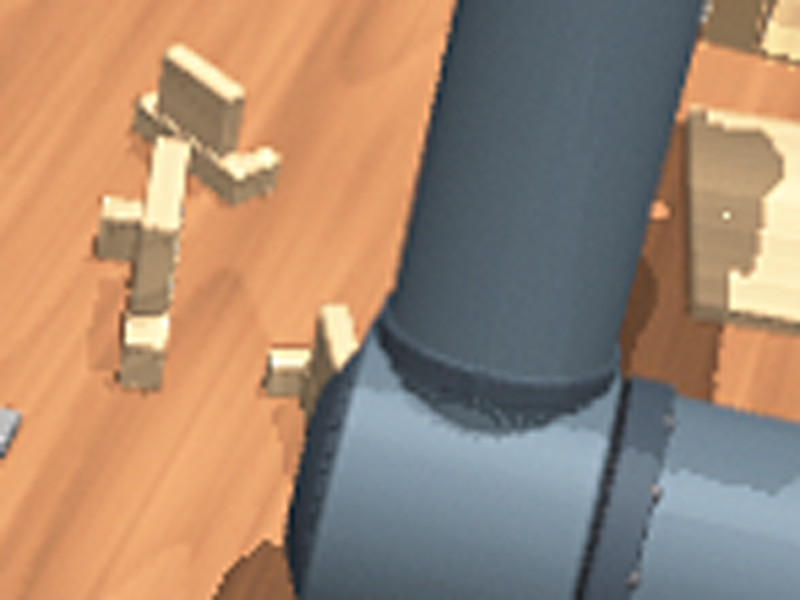

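The largest stick has its handle top at about 99 mm and sits at (433,241) in the top view. Its heel is at the right end, pointing up towards the fence, and its front faces left. Next I'll measure the stick, the jig and the blank.

Run:
```python
from h import *
import pickle
d=pickle.load(open('a.pkl','rb')); c=d['top']; P=cloud(c)
def rect(m,z,name):
    cs,_=cv2.findContours(m.astype(np.uint8),cv2.RETR_EXTERNAL,cv2.CHAIN_APPROX_NONE)
    k=max(cs,key=cv2.contourArea)[:,0].astype(float)
    w=onplane(c,k,z)[:,:2]*1000
    r=cv2.minAreaRect(w.astype(np.float32)); print(name,np.round(r[0],1),np.round(r[1],1),round(r[2],1)); print(cv2.boxPoints(r).round(1).tolist())
box=np.zeros(c['depth'].shape,bool); box[200:300,395:470]=1
rect(box&(P[...,2]>.088)&(P[...,2]<.11),.098,'handle')
rect(box&(P[...,2]>.02)&(P[...,2]<.11)&(P[...,0]>.42),.032,'stick all@.032')
hsv=cv2.cvtColor(c['img'],cv2.COLOR_BGR2HSV)
for p in [(345,203),(280,215),(260,180),(300,300),(433,241)]: print(p,hsv[p[1],p[0]])
box[:]=0; box[185:225,305:380]=1
rect(box&(hsv[...,1]>60)&(P[...,2]>.028),.040,'blank')
box[:]=0; box[160:255,210:390]=1
rect(box&(hsv[...,1]<50),.012,'bed')
# bed near edge & fence face: per column
pts=[];fp=[]
for u in range(225,378,3):
    col=hsv[:,u,1]
    g=np.where((col<50)[230:260])[0]; pts.append((u,230+g.max()+.5))
w=onplane(c,pts,.012)[:,:2]*1000
l=cv2.fitLine(w.astype(np.float32),cv2.DIST_HUBER,0,.01,.01).ravel(); print('near edge',l, 'yaw from y', np.degrees(np.arctan2(-l[0],l[1]))%180)
```

```text
handle [ 470.8 -374. ] [21.6 90.1] 14.9
[[448.70001220703125, -333.20001220703125], [471.8999938964844, -420.29998779296875], [492.79998779296875, -414.70001220703125], [469.6000061035156, -327.70001220703125]]
stick all@.032 [ 481.3 -372. ] [ 49.8 141.4] 16.6
[[437.20001220703125, -311.3999938964844], [477.6000061035156, -446.8999938964844], [525.4000244140625, -432.6000061035156], [485.0, -297.1000061035156]]
(345, 203) [ 18 154 218]
(280, 215) [173  13 163]
(260, 180) [ 14 198 201]
(300, 300) [ 14 198 213]
(433, 241) [ 18 137 229]
blank [ 588.7 -147.3] [129.2  51.7] 85.0
[[557.4000244140625, -209.39999389648438], [608.7999877929688, -213.89999389648438], [620.0999755859375, -85.19999694824219], [568.5999755859375, -80.69999694824219]]
bed [571.5 -17.1] [166.2 449.1] 3.2
[[475.8999938964844, 202.39999389648438], [501.1000061035156, -246.0], [667.0999755859375, -236.60000610351562], [641.9000244140625, 211.6999969482422]]
near edge [ 5.6630533e-02 -9.9839520e-01  4.8783228e+02 -7.4135790e+00] yaw from y 3.2464294
```

```bash
cat >> h.py <<'E'
from scipy.spatial.transform import Rotation as Ro
def tool(st=None):
    st=st or bot.get_state(); w,x,y,z=st['ee_rot']; return Ro.from_quat([x,y,z,w]).as_matrix(),np.array(st['tool_pos'])
def delta(target,yaw):
    "mm shift in tool axes now, and yaw turn (deg) about tool z"
    R,t=tool(); cur=np.degrees(np.arctan2(R[1,0],R[0,0]))
    print('pos',(t*1000).round(1),'yaw',round(cur,2),'tilt',np.degrees(np.arccos(-R[2,2])).round(2))
    print('shift tool mm',(R.T@(np.array(target)-t)*1000).round(1),'turn',round(-((yaw-cur+180)%360-180),2))
E
python3 -c "
from h import *
delta([.47,-.25,.30],104.9)"
```

```text
pos [ 175.1 -625.5  238.4] yaw 15.63 tilt 0.09
shift tool mm [ 385.2 -282.3  -61. ] turn -89.27
```

>>> jog_arm:
  moves:
    - [[38.5, -28.2, -6], 0, -1]
    - [[38.5, -28.2, -6], 0, -1]
    - [[38.5, -28.2, -6], 0, -1]
    - [[38.5, -28.2, -6], 0, -1]
    - [[38.5, -28.2, -6], 0, -1]
    - [[38.5, -28.2, -6], 0, -1]
    - [[38.5, -28.2, -6], 0, -1]
    - [[38.5, -28.2, -6], 0, -1]
    - [[38.5, -28.2, -6], 0, -1]
    - [[38.5, -28.2, -6], 0, -1]
    - [[0, 0, 0], -9.9, -1]
    - [[0, 0, 0], -9.9, -1]
    - [[0, 0, 0], -9.9, -1]
    - [[0, 0, 0], -9.9, -1]
    - [[0, 0, 0], -9.9, -1]
    - [[0, 0, 0], -9.9, -1]
    - [[0, 0, 0], -9.9, -1]
    - [[0, 0, 0], -9.9, -1]
    - [[0, 0, 0], -9.9, -1]
    - [[0, 0, 0], 0, -1]

```text
clock: 2.65
tool_pos: [0.4698, -0.2506, 0.299]
ee_rot: [-0.0, 0.611, 0.791, 0.0]
wrist_force: [0.5, -0.1, -0.1]
opening: 0.0851
```

Run:
```python
from h import *
import pickle
delta([.4708,-.374,.064],104.9)
st=bot.get_state(); c=imaging.read_camera('wrist'); pickle.dump((st,c),open('b.pkl','wb')); save('b',c['img'])
print(proj(c,[[.4708,-.374,.098],[.5887,-.1473,.04]],st))
print(bot.get_state()['joints'])
```

```text
pos [ 469.8 -250.6  299. ] yaw 104.61 tilt 0.03
shift tool mm [-119.8  -30.1  234.9] turn -0.29
[[296.77786673 272.58171828]
 [437.38879196 108.9253655 ]]
[-7.03089965e-01 -7.86776592e-02  1.79277653e+00  2.72261763e-05
  1.42796837e+00 -9.57217511e-01]
```

View pics/b.png

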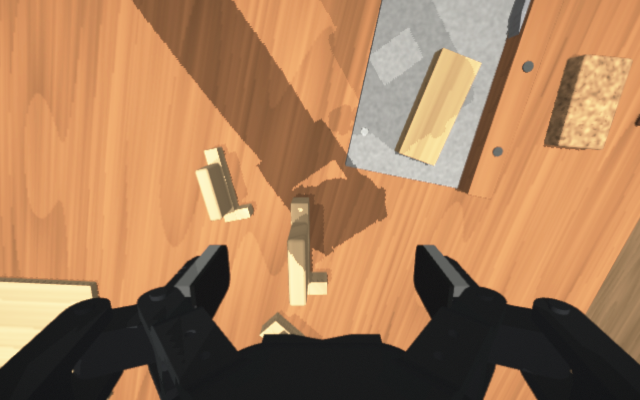

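The wrist view shows the stick's handle at about (298,271) with the heel at (317,285), the blank at (440,107), and the fence face along (515,30)–(468,190). I'll refine from this view.

Run:
```python
from h import *
import pickle
st,c=pickle.load(open('b.pkl','rb')); P=cloud(c,st); hsv=cv2.cvtColor(c['img'],cv2.COLOR_BGR2HSV)
def rect(m,z,name):
    cs,_=cv2.findContours(m.astype(np.uint8),cv2.RETR_EXTERNAL,cv2.CHAIN_APPROX_NONE)
    k=max(cs,key=cv2.contourArea)[:,0].astype(float)
    w=onplane(c,k,z,st)[:,:2]*1000
    r=cv2.minAreaRect(w.astype(np.float32)); print(name,np.round(r[0],1),np.round(r[1],1),round(r[2],1)); print(cv2.boxPoints(r).round(1).tolist())
b=np.zeros((400,640),bool); b[190:320,270:340]=1
rect(b&(P[...,2]>.088)&(P[...,2]<.11),.098,'handle')
b[:]=0;b[40:170,390:490]=1
rect(b&(P[...,2]>.03)&(hsv[...,1]>50)&(P[...,0]<.63),.040,'blank')
# fence face: transition grey->brown along rows; bed near edge
def edge(rows,side,z):
    pts=[]
    for v in rows:
        g=np.where(hsv[v,340:540,1]<45)[0]+340
        if len(g): pts.append((g.max()+.5 if side else g.min()-.5,v))
    w=onplane(c,pts,z,st)[:,:2]*1000
    l=cv2.fitLine(w.astype(np.float32),cv2.DIST_HUBER,0,.01,.01).ravel()
    res=(w-l[2:])@np.array([-l[1],l[0]]); print('edge',l,np.degrees(np.arctan2(-l[0],l[1]))%180,'res',np.abs(res).max())
edge(range(60,185,4),True,.012); edge(range(5,160,4),False,.012)
```

```text
handle [ 470.5 -372.7] [21.9 91.9] 14.7
[[448.29998779296875, -331.1000061035156], [471.6000061035156, -420.0], [492.79998779296875, -414.3999938964844], [469.5, -325.5]]
blank [ 588.  -147.1] [128.5  52.2] 85.0
[[556.4000244140625, -208.8000030517578], [608.5, -213.39999389648438], [619.5999755859375, -85.30000305175781], [567.5999755859375, -80.80000305175781]]
edge [ 5.3643528e-02 -9.9856013e-01  6.5461633e+02 -1.1040862e+02] 3.0750275 res 43.530696193104085
edge [ 5.5638254e-02 -9.9845099e-01  4.9568576e+02 -1.4529831e+02] 3.1894836 res 0.707120331223158
```

```bash
python3 -c "
from h import *
delta([.468,-.3637,.064],104.8)"
```

```text
pos [ 469.8 -250.6  299. ] yaw 104.56 tilt 0.03
shift tool mm [-109.1  -30.1  235. ] turn -0.24
```

>>> jog_arm:
  moves:
    - [[-36, -10, 20], -0.3, -1]
    - [[-37, -10, 40], 0, -1]
    - [[-36, -10, 40], 0, -1]
    - [[0, 0, 40], 0, -1]
    - [[0, 0, 40], 0, -1]
    - [[0, 0, 30], 0, -1]
    - [[0, 0, 25], 0, -1]
    - [[0, 0, 0], 0, -1]
  squeeze: 100

```text
clock: 3.7
tool_pos: [0.4678, -0.3623, 0.062]
ee_rot: [-0.002, 0.609, 0.793, 0.001]
wrist_force: [0.4, 0.1, -0.2]
opening: 0.085
```

```bash
python3 -c "
from h import *
delta([.468,-.3637,.064],104.8)
c=imaging.read_camera('wrist'); save('c',c['img'])
c=imaging.read_camera('top'); save('c2',cv2.resize(c['img'][180:320,350:510],(800,600)))"
```

```text
pos [ 467.8 -362.3   62. ] yaw 104.92 tilt 0.29
shift tool mm [-1.4 -0.1 -2. ] turn 0.12
```

View pics/c.png

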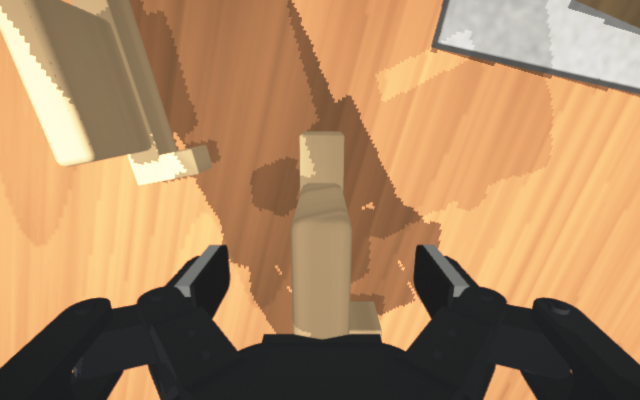

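The handle sits centrally between the open fingers at about (320,270), with the heel at (365,318). I'll close now.

>>> jog_arm:
  moves:
    - [[0, 0, -2], 0, 0]
    - [[0, 0, 0], 0, 1]
    - [[0, 0, 0], 0, 1]
    - [[0, 0, 0], 0, 1]
    - [[0, 0, 0], 0, 1]
    - [[0, 0, 0], 0, 1]
  squeeze: 110

```text
clock: 4.55
tool_pos: [0.4692, -0.3639, 0.0668]
ee_rot: [0.0, 0.609, 0.794, -0.0]
wrist_force: [-1.6, 1.2, 4.8]
opening: 0.0209
```

```bash
python3 -c "
from h import *
delta([.468,-.3637,.064],104.8);print(bot.get_state()['wrist_force'])"
```

```text
pos [ 469.2 -363.9   66.8] yaw 105.03 tilt 0.02
shift tool mm [ 0.5 -1.1  2.8] turn 0.23
[-1.63799706  1.2067275   4.77082693]
```

```bash
cat >> h.py <<'E'
JY=3.2; _a=np.radians(JY); EX=np.array([np.cos(_a),np.sin(_a)]); EY=np.array([-np.sin(_a),np.cos(_a)]); O=np.array([587.1,8.8])
def w2j(p): p=np.array(p)[:2]-O; return np.array([p@EX,p@EY])
def j2w(j): return O+j[0]*EX+j[1]*EY
def rep():
    st=bot.get_state(); R,t=tool(st); f=st['wrist_force']
    print('t',round(st['clock'],2),'TCP jig',w2j(t[:2]*1000).round(1),'z',round(t[2]*1000,1),'yaw-jig',round(np.degrees(np.arctan2(R[1,0],R[0,0]))-90-JY,2),'F jig',(f[:2]@EX).round(1),(f[:2]@EY).round(1),f[2].round(1),'op',round(st['opening'],4))
def jd(jx,jy,z):
    w=j2w((jx,jy))/1000; delta([w[0],w[1],z/1000],90+JY)
E
python3 -c "
from h import *
rep(); jd(-66.5,-175.6,130)"
```

```text
t 4.55 TCP jig [-138.5 -365.5] z 66.8 yaw-jig 11.83 F jig -1.6 1.3 4.8 op 0.0209
pos [ 469.2 -363.9   66.8] yaw 105.03 tilt 0.02
shift tool mm [171.1 109.4 -63.2] turn 11.83
```

>>> jog_arm:
  moves:
    - [[0, 0, -15], 0, 1]
    - [[0, 0, -24], 0, 1]
    - [[0, 0, -24], 0, 1]
    - [[28.5, 18.2, 0], 0, 1]
    - [[28.5, 18.2, 0], 0, 1]
    - [[28.5, 18.2, 0], 0, 1]
    - [[28.5, 18.2, 0], 0, 1]
    - [[28.5, 18.2, 0], 0, 1]
    - [[28.5, 18.4, 0], 0, 1]
    - [[0, 0, 0], 6, 1]
    - [[0, 0, 0], 5.8, 1]
    - [[0, 0, 0], 0, 1]
    - [[0, 0, 0], 0, 1]

```text
clock: 6.18
tool_pos: [0.5302, -0.1702, 0.1294]
ee_rot: [-0.0, 0.686, 0.727, 0.0]
wrist_force: [0.5, -0.3, -1.8]
opening: 0.0211
```

Run:
```python
from h import *
import pickle
rep(); jd(-66.5,-175.6,82); st=bot.get_state()
c=imaging.read_camera('wrist'); save('d',c['img'])
c2=imaging.read_camera('top'); save('d2',cv2.resize(c2['img'][150:270,300:460],(800,600)))
pickle.dump((st,c,c2),open('d.pkl','wb'))
```

```text
t 6.17 TCP jig [ -66.8 -175.6] z 129.4 yaw-jig 0.11 F jig 0.5 -0.3 -1.8 op 0.0211
pos [ 530.2 -170.2  129.4] yaw 93.31 tilt 0.0
shift tool mm [-0.   0.3 47.4] turn 0.11
```

View pics/d.png

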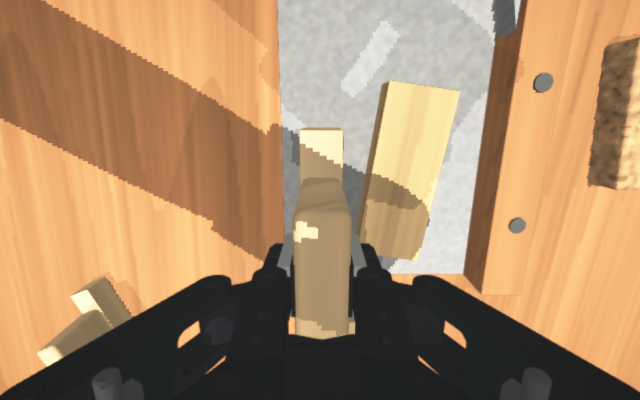

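View pics/d2.png

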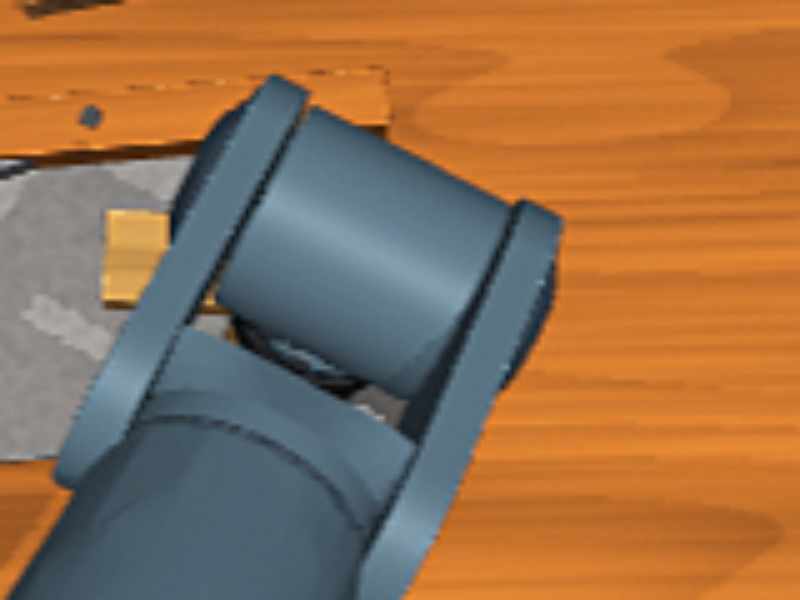

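The stick hangs straight in the grip, with its cheek left of the blank. The blank's tail corner is near (365,240). I'll lower it now.

>>> jog_arm:
  moves:
    - [[0, 0, 15], 0.1, 1]
    - [[0, 0, 15], 0, 1]
    - [[0, 0, 12], 0, 1]
    - [[0, 0, 5], 0, 1]
    - [[0, 0, 0], 0, 1]
    - [[0, 0, 0], 0, 1]

```text
clock: 7.02
tool_pos: [0.5308, -0.1704, 0.0828]
ee_rot: [0.001, 0.688, 0.726, 0.0]
wrist_force: [0.4, 0.6, -1.7]
opening: 0.0207
```

Run:
```python
from h import *
rep(); c=imaging.read_camera('wrist'); save('e',c['img'])
```

```text
t 7.03 TCP jig [ -66.3 -175.8] z 82.8 yaw-jig -0.07 F jig 0.4 0.6 -1.7 op 0.0207
```

View pics/e.png

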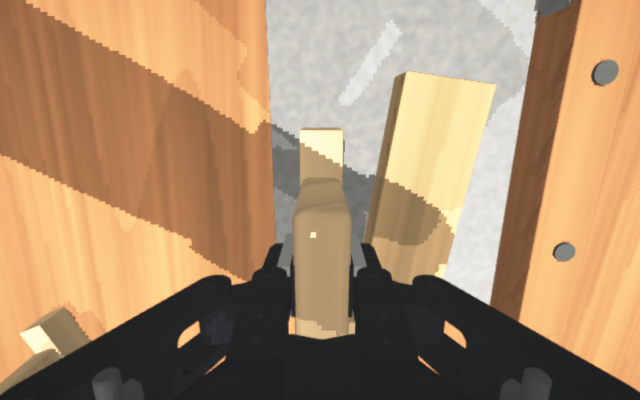

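>>> jog_arm:
  moves:
    - [[0, 8, 0], 0, 1]
    - [[0, 5, 0], 0, 1]
    - [[0, 4, 0], 0, 1]
    - [[0, 4, 0], 0, 1]
    - [[0, 4, 0], 0, 1]
    - [[0, 4, 0], 0, 1]
    - [[0, 4, 0], 0, 1]
    - [[0, 4, 0], 0, 1]
    - [[0, 4, 0], 0, 1]
    - [[0, 4, 0], 0, 1]
    - [[0, 4, 0], 0, 1]

```text
clock: 8.45
tool_pos: [0.5795, -0.1675, 0.0822]
ee_rot: [-0.0, 0.688, 0.726, 0.0]
wrist_force: [-0.4, 0.2, -1.6]
opening: 0.0207
```

Run:
```python
from h import *
rep(); c=imaging.read_camera('wrist'); save('f',c['img'])
```

```text
t 8.45 TCP jig [ -17.4 -175.6] z 82.2 yaw-jig -0.07 F jig -0.4 0.2 -1.6 op 0.0207
```

View pics/f.png

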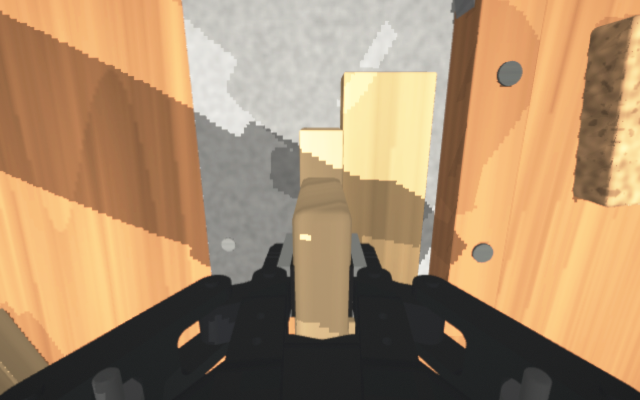

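The blank now lies flat along the cheek, with a gap to the fence on its right at about (440,150). I'll close that gap in small steps.

>>> jog_arm:
  moves:
    - [[3, 3, 0], 0, 1]
    - [[3, 3, 0], 0, 1]
    - [[2, 3, 0], 0, 1]
    - [[0, 2, 0], 0, 1]
    - [[0, 1, 0], 0, 1]
    - [[0, 1, 0], 0, 1]
    - [[0, 0, 0], 0, 1]

```text
clock: 9.38
tool_pos: [0.5919, -0.1589, 0.0823]
ee_rot: [0.0, 0.688, 0.726, 0.0]
wrist_force: [-0.8, 0.3, -2.0]
opening: 0.0209
```

Run:
```python
from h import *
rep()
```

```text
t 9.38 TCP jig [  -4.5 -167.7] z 82.3 yaw-jig -0.08 F jig -0.8 0.4 -2.0 op 0.0209
```

>>> jog_arm:
  moves:
    - [[0, 1, 0], 0, 1]
    - [[0, 0.5, 0], 0, 1]
    - [[0, 0.5, 0], 0, 1]
    - [[0, 0, 0], 0, 1]

```text
clock: 9.88
tool_pos: [0.5939, -0.1588, 0.0823]
ee_rot: [0.0, 0.688, 0.726, 0.0]
wrist_force: [0.0, 0.4, -1.1]
opening: 0.0209
```

Run:
```python
from h import *
rep()
```

```text
t 9.88 TCP jig [  -2.6 -167.7] z 82.3 yaw-jig -0.07 F jig 0.1 0.4 -1.1 op 0.0209
```

>>> jog_arm:
  moves:
    - [[0, 0.5, 0], 0, 1]
    - [[0, 0.5, 0], 0, 1]
    - [[0, 0, 0], 0, 1]

```text
clock: 10.25
tool_pos: [0.5949, -0.1587, 0.0823]
ee_rot: [0.0, 0.688, 0.726, 0.0]
wrist_force: [-0.6, 0.6, -1.4]
opening: 0.0206
```

Run:
```python
from h import *
rep()
c=imaging.read_camera('wrist'); save('g',c['img'])
```

```text
t 10.25 TCP jig [  -1.6 -167.6] z 82.3 yaw-jig -0.07 F jig -0.6 0.6 -1.4 op 0.0206
```

View pics/g.png

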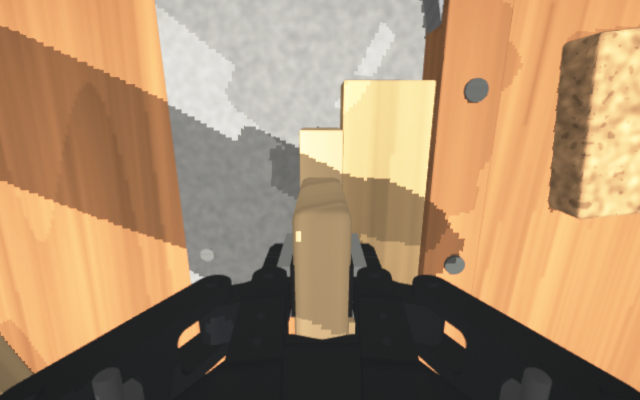

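>>> jog_arm:
  moves:
    - [[0, 0.5, 0], 0, 1]
    - [[0, 0.3, 0], 0, 1]
    - [[0, 0, 0], 0, 1]

```text
clock: 10.68
tool_pos: [0.5954, -0.1587, 0.0823]
ee_rot: [-0.0, 0.687, 0.726, -0.0]
wrist_force: [-2.7, -1.2, -1.4]
opening: 0.0209
```

>>> jog_arm:
  moves:
    - [[0, 0.4, 0], 0, 1]
    - [[0, 0.3, 0], 0, 1]
    - [[0, 0, 0], 0, 1]

```text
clock: 11.05
tool_pos: [0.5957, -0.1588, 0.0821]
ee_rot: [-0.001, 0.687, 0.726, -0.001]
wrist_force: [-4.9, -2.2, 0.0]
opening: 0.0206
```

>>> jog_arm:
  moves:
    - [[0, 0.4, 0], 0, 1]
    - [[0, 0, 0], 0, 1]

```text
clock: 11.3
tool_pos: [0.5957, -0.1587, 0.082]
ee_rot: [-0.001, 0.687, 0.726, -0.001]
wrist_force: [-5.8, -1.2, 1.6]
opening: 0.0208
```

>>> jog_arm:
  moves:
    - [[0, 0.6, 0], 0, 1]
    - [[0, 0.6, 0], 0, 1]
    - [[0, 0, 0], 0, 1]

```text
clock: 11.68
tool_pos: [0.596, -0.1587, 0.0818]
ee_rot: [-0.002, 0.687, 0.726, -0.002]
wrist_force: [-9.1, -2.3, 3.5]
opening: 0.0208
```

Run:
```python
from h import *
rep();jd(0,0,80)
print(bot.get_state()['torque'])
c=imaging.read_camera('wrist'); save('i',c['img'])
import pickle; pickle.dump((bot.get_state(),c),open('i.pkl','wb'))
```

```text
t 11.68 TCP jig [  -0.5 -167.7] z 81.8 yaw-jig -0.02 F jig -9.2 -1.8 3.5 op 0.0208
pos [ 596.  -158.7   81.8] yaw 93.18 tilt 0.32
shift tool mm [167.7   0.5   1.9] turn -0.02
[-0.30755226  1.92634349  0.2080377 ]
```

View pics/i.png

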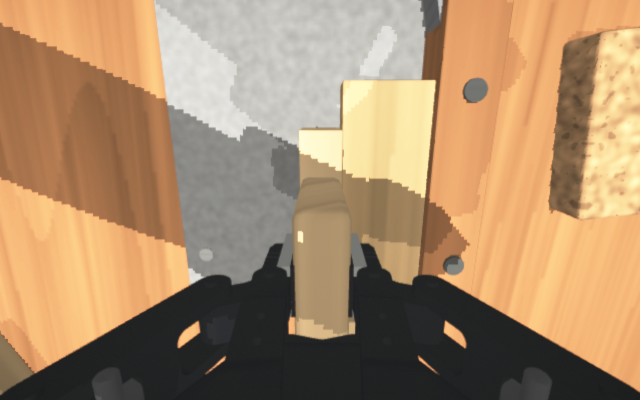

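Run:
```python
from h import *
import pickle
st,c=pickle.load(open('i.pkl','rb'))
for uv in [(435,81),(424,240),(343,81),(343,170)]: print(uv,w2j(onplane(c,[uv],.040,st)[0]*1000).round(1))
for uv in [(441,20),(421,275)]: print('fence foot/top',uv,w2j(onplane(c,[uv],.046,st)[0]*1000).round(1))
print(proj(c,np.r_[j2w((60,-57)),12]/1000,st),proj(c,np.r_[j2w((60,-57)),34]/1000,st))
```

```text
(435, 81) [ 59.6 -85.6]
(424, 240) [  61.7 -176.9]
(343, 81) [ 10.7 -85.5]
(343, 170) [  11.5 -133.6]
fence foot/top (441, 20) [ 57.7 -58.2]
fence foot/top (421, 275) [  59.7 -197.3]
[[423.98403933  34.2366975 ]] [[437.1680369  24.019013 ]]
```

>>> jog_arm:
  moves:
    - [[2, 0, 0], 0, 1]
    - [[3, 0, 0], 0, 1]
    - [[3, 0, 0], 0, 1]
    - [[3, 0, 0], 0, 1]
    - [[2, 0, 0], 0, 1]
    - [[0, 0.5, 0], 0, 1]

```text
clock: 12.48
tool_pos: [0.5953, -0.146, 0.0812]
ee_rot: [-0.002, 0.687, 0.727, -0.003]
wrist_force: [-9.9, -3.9, 1.0]
opening: 0.021
```

```bash
cat > s.py <<'E'
from h import *
import sys
rep(); st=bot.get_state(); print('torque',st['torque'].round(2))
if len(sys.argv)>1: c=imaging.read_camera('wrist'); save(sys.argv[1],c['img'])
E
python3 s.py k
```

```text
t 12.47 TCP jig [  -0.4 -155. ] z 81.2 yaw-jig 0.0 F jig -10.1 -3.3 1.0 op 0.021
torque [-0.85  1.97  0.22]
```

View pics/k.png

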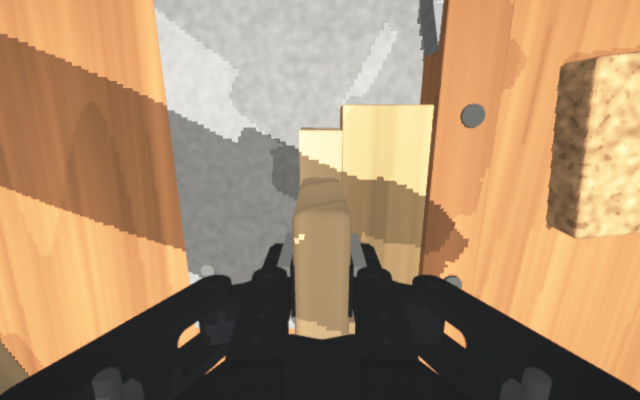

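>>> jog_arm:
  moves:
    - [[2, 0.7, -0.3], 0, 1]
    - [[2, 0.7, -0.3], 0, 1]
    - [[2, 0.7, 0], 0, 1]
    - [[0, 0, 0], 0, 1]

```text
clock: 13.02
tool_pos: [0.5954, -0.1414, 0.0812]
ee_rot: [-0.003, 0.687, 0.727, -0.005]
wrist_force: [-14.8, -10.0, 0.5]
opening: 0.0207
```

```bash
python3 s.py
```

```text
t 13.03 TCP jig [-1.000e-01 -1.505e+02] z 81.2 yaw-jig 0.03 F jig -15.3 -9.2 0.5 op 0.0207
torque [-1.92  2.93  0.27]
```

>>> jog_arm:
  moves:
    - [[2, 0.4, -0.2], 0.2, 1]
    - [[2, 0.4, 0], 0.2, 1]
    - [[2, 0.4, 0], 0, 1]
    - [[2, 0.2, 0], 0, 1]
    - [[2, 0, 0], 0, 1]
    - [[2, 0, 0], 0, 1]

```text
clock: 13.78
tool_pos: [0.5949, -0.1312, 0.0815]
ee_rot: [-0.003, 0.689, 0.725, -0.008]
wrist_force: [-19.7, -17.0, 4.1]
opening: 0.021
```

```bash
python3 s.py l
```

```text
t 13.78 TCP jig [  -0.  -140.2] z 81.5 yaw-jig -0.29 F jig -20.7 -15.8 4.1 op 0.021
torque [-3.31  4.14  0.42]
```

View pics/l.png

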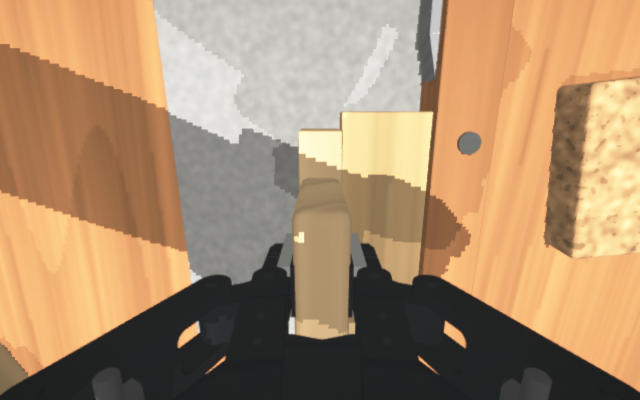

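>>> jog_arm:
  moves:
    - [[2, 0, 0], 0, 1]
    - [[2, 0, 0], 0, 1]
    - [[2, 0, 0], 0, 1]
    - [[2, 0, 0], 0, 1]
    - [[2, 0, 0], 0, 1]
    - [[2, 0, 0], 0, 1]

```text
clock: 14.58
tool_pos: [0.5943, -0.1193, 0.0815]
ee_rot: [-0.003, 0.689, 0.725, -0.008]
wrist_force: [-20.2, -16.7, 4.5]
opening: 0.0207
```

```bash
python3 s.py
```

```text
t 14.57 TCP jig [   0.  -128.3] z 81.5 yaw-jig -0.28 F jig -21.1 -15.6 4.5 op 0.0207
torque [-3.22  4.13  0.44]
```

>>> jog_arm:
  moves:
    - [[1.5, 0, 0], 0, 1]
    - [[1.5, 0, 0], 0, 1]
    - [[1.5, 0, 0], 0, 1]
    - [[1.5, 0, 0], 0, 1]

```text
clock: 15.08
tool_pos: [0.594, -0.1136, 0.0816]
ee_rot: [-0.003, 0.689, 0.725, -0.008]
wrist_force: [-21.2, -18.2, 6.5]
opening: 0.0209
```

```bash
python3 s.py m
```

```text
t 15.07 TCP jig [   0.  -122.6] z 81.6 yaw-jig -0.28 F jig -22.2 -16.9 6.5 op 0.0209
torque [-3.56  4.31  0.38]
```

View pics/m.png

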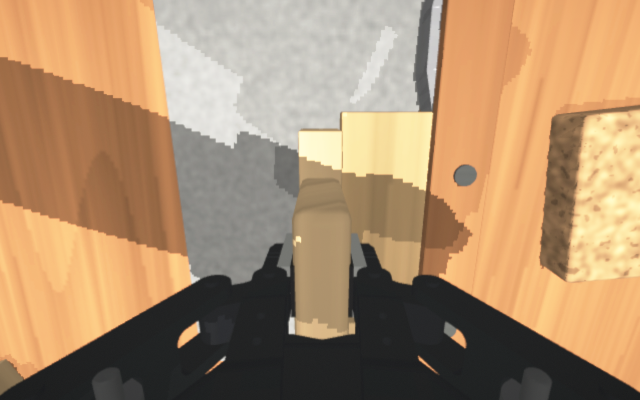

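The blank's leading end, at row 112, is just at the start of the pad's ramp at (425,105). It is flush on the fence.

>>> jog_arm:
  moves:
    - [[1.5, 0, 0], 0.2, 1]
    - [[1.5, 0, 0], 0.2, 1]
    - [[1.5, 0, 0], 0, 1]
    - [[1.5, 0, 0], 0, 1]

```text
clock: 15.62
tool_pos: [0.5934, -0.1088, 0.0819]
ee_rot: [-0.002, 0.691, 0.723, -0.009]
wrist_force: [-23.4, -22.3, 5.7]
opening: 0.0214
```

```bash
python3 s.py n
```

```text
t 15.62 TCP jig [  -0.3 -117.8] z 81.9 yaw-jig -0.66 F jig -24.6 -21.0 5.7 op 0.0214
torque [-4.27  4.68  0.42]
```

View pics/n.png

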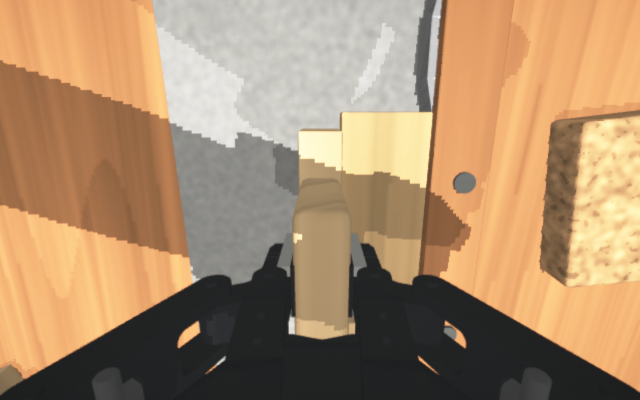

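>>> jog_arm:
  moves:
    - [[1.5, 0, 0], 0.1, 1]
    - [[1.5, 0, 0], 0.1, 1]
    - [[1.5, 0, 0], 0, 1]

```text
clock: 16.05
tool_pos: [0.593, -0.1048, 0.0819]
ee_rot: [-0.002, 0.692, 0.721, -0.01]
wrist_force: [-24.2, -23.5, 7.8]
opening: 0.0209
```

```bash
python3 s.py o
```

```text
t 16.05 TCP jig [  -0.5 -113.7] z 81.9 yaw-jig -0.85 F jig -25.5 -22.1 7.8 op 0.0209
torque [-4.59  4.9   0.37]
```

View pics/o.png

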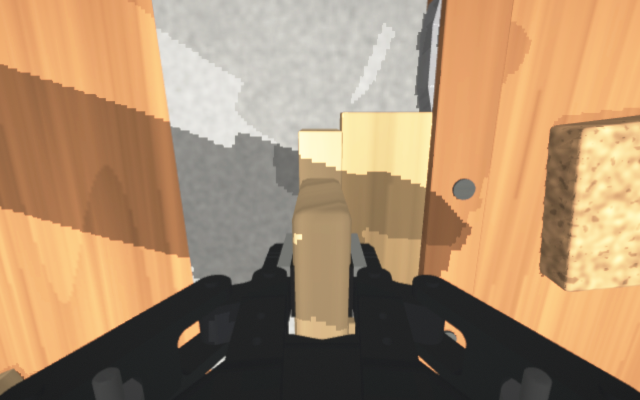

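>>> jog_arm:
  moves:
    - [[1.5, 0, 0], 0, 1]
    - [[1.5, 0, 0], 0, 1]
    - [[1.5, 0, 0], 0, 1]
    - [[1.5, 0, 0], 0, 1]

```text
clock: 16.6
tool_pos: [0.5927, -0.0992, 0.082]
ee_rot: [-0.002, 0.692, 0.721, -0.01]
wrist_force: [-24.4, -24.6, 7.2]
opening: 0.0206
```

```bash
python3 s.py p
```

```text
t 16.6 TCP jig [  -0.5 -108.1] z 82.0 yaw-jig -0.85 F jig -25.8 -23.2 7.2 op 0.0206
torque [-4.87  5.05  0.33]
```

View pics/p.png

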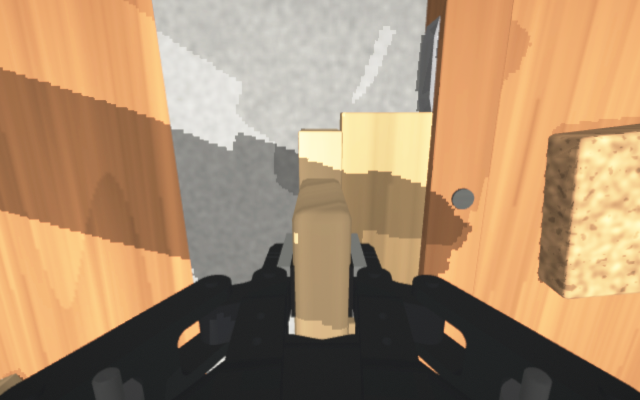

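>>> jog_arm:
  moves:
    - [[2, 0, 0], 0, 1]
    - [[2, 0, 0], 0, 1]
    - [[2, 0, 0], 0, 1]
    - [[2, 0, 0], 0, 1]
    - [[2, 0, 0], 0, 1]

```text
clock: 17.27
tool_pos: [0.5922, -0.0862, 0.0812]
ee_rot: [-0.005, 0.693, 0.721, -0.007]
wrist_force: [-19.8, -8.4, 2.7]
opening: 0.0206
```

```bash
python3 s.py q
```

```text
t 17.27 TCP jig [ -0.2 -95.2] z 81.2 yaw-jig -0.93 F jig -20.2 -7.3 2.7 op 0.0206
torque [-2.08  4.34  0.83]
```

View pics/q.png

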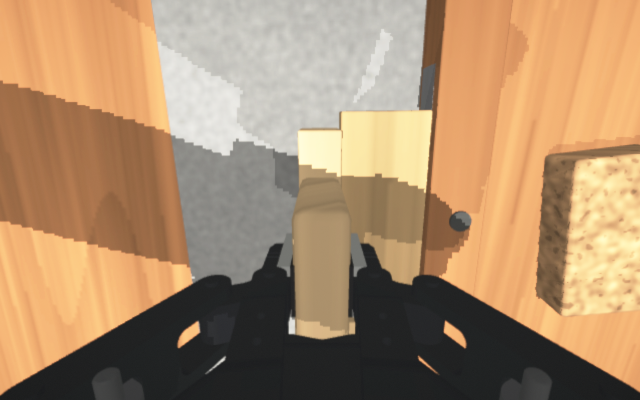

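>>> jog_arm:
  moves:
    - [[2, 0.3, 0], 0, 1]
    - [[2, 0.3, 0], 0, 1]
    - [[2, 0, 0], 0, 1]
    - [[2, 0, 0], 0, 1]
    - [[2, 0, 0], 0, 1]

```text
clock: 17.95
tool_pos: [0.5919, -0.0784, 0.0816]
ee_rot: [-0.003, 0.692, 0.722, -0.011]
wrist_force: [-26.0, -22.9, 7.9]
opening: 0.0211
```

```bash
python3 s.py r
```

```text
t 17.95 TCP jig [ -0.1 -87.4] z 81.6 yaw-jig -0.81 F jig -27.3 -21.4 7.9 op 0.0211
torque [-4.45  5.27  0.54]
```

View pics/r.png

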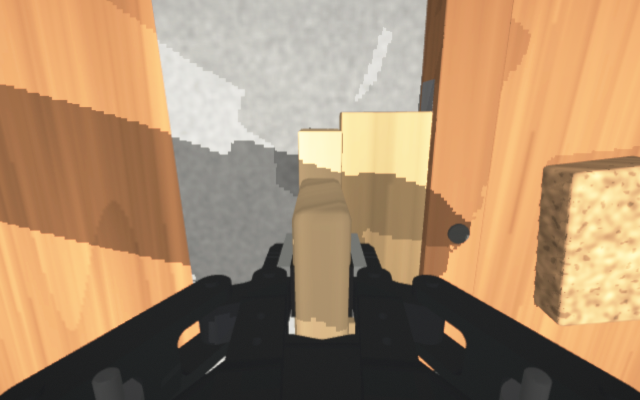

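>>> jog_arm:
  moves:
    - [[2, -0.5, 0], -0.1, 1]
    - [[2, -0.5, 0], -0.1, 1]
    - [[2, 0, 0], -0.1, 1]
    - [[2, 0, 0], 0, 1]
    - [[2, 0, 0], 0, 1]
    - [[2, 0, 0], 0, 1]

```text
clock: 18.75
tool_pos: [0.5912, -0.0652, 0.0814]
ee_rot: [-0.003, 0.691, 0.723, -0.009]
wrist_force: [-21.6, -19.2, 5.6]
opening: 0.0207
```

```bash
python3 s.py
```

```text
t 18.75 TCP jig [ -0.1 -74.1] z 81.4 yaw-jig -0.56 F jig -22.7 -18.0 5.6 op 0.0207
torque [-3.6   4.43  0.49]
```

>>> jog_arm:
  moves:
    - [[2.5, 0, 0], 0, 1]
    - [[2.5, 0, 0], -0.1, 1]
    - [[2.5, 0, 0], 0, 1]
    - [[2.5, 0, 0], -0.1, 1]
    - [[2.5, 0, 0], 0, 1]
    - [[2.5, 0, 0], -0.1, 1]
    - [[2.5, 0, 0], 0, 1]
    - [[2.5, 0, 0], 0, 1]

```text
clock: 19.75
tool_pos: [0.5902, -0.0453, 0.0814]
ee_rot: [-0.003, 0.689, 0.725, -0.009]
wrist_force: [-21.0, -19.3, 6.9]
opening: 0.0207
```

```bash
python3 s.py t
```

```text
t 19.75 TCP jig [  0.1 -54.2] z 81.4 yaw-jig -0.31 F jig -22.0 -18.1 6.9 op 0.0207
torque [-3.74  4.52  0.17]
```

View pics/t.png

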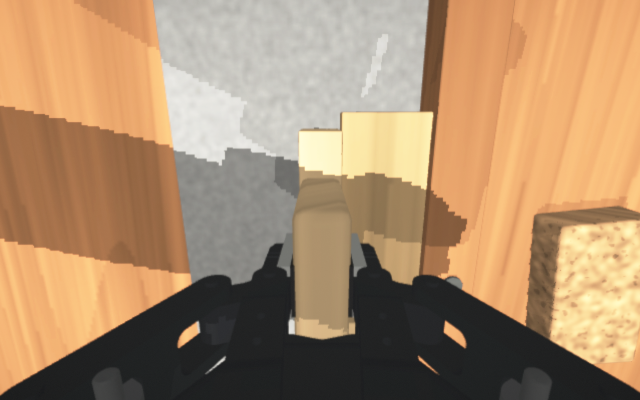

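>>> jog_arm:
  moves:
    - [[2.5, 0, 0], 0, 1]
    - [[2.5, 0, 0], -0.1, 1]
    - [[2.5, 0, 0], 0, 1]
    - [[2.5, 0, 0], -0.1, 1]
    - [[2.5, 0, 0], 0, 1]
    - [[2.5, 0, 0], -0.1, 1]
    - [[2.5, 0, 0], 0, 1]
    - [[2.5, 0, 0], 0, 1]
    - [[2.5, 0, 0], 0, 1]
    - [[2.5, 0, 0], 0, 1]
    - [[2.5, 0, 0], 0, 1]
    - [[2.5, 0, 0], 0, 1]

```text
clock: 21.3
tool_pos: [0.5885, -0.0152, 0.0811]
ee_rot: [-0.004, 0.688, 0.726, -0.009]
wrist_force: [-22.7, -19.5, 7.9]
opening: 0.0207
```

```bash
python3 s.py
```

```text
t 21.3 TCP jig [  0. -24.] z 81.1 yaw-jig -0.1 F jig -23.8 -18.2 7.9 op 0.0207
torque [-3.65  4.54 -0.13]
```

>>> jog_arm:
  moves:
    - [[2.5, 0, -0.3], 0, 1]
    - [[2.5, 0, -0.3], -0.1, 1]
    - [[2.5, 0, 0], 0, 1]
    - [[2.5, 0, 0], -0.1, 1]
    - [[2.5, 0, 0], 0, 1]
    - [[2.5, 0, 0], -0.1, 1]
    - [[2.5, 0, 0], 0, 1]
    - [[2.5, 0, 0], 0, 1]
    - [[2.5, 0, 0], 0, 1]
    - [[2.5, 0, 0], 0, 1]

```text
clock: 22.55
tool_pos: [0.587, 0.0108, 0.081]
ee_rot: [-0.005, 0.686, 0.727, -0.008]
wrist_force: [-19.8, -15.5, 3.0]
opening: 0.0208
```

```bash
python3 s.py u
```

```text
t 22.55 TCP jig [0. 2.] z 81.0 yaw-jig 0.12 F jig -20.7 -14.3 3.0 op 0.0208
torque [-3.07  4.02 -0.53]
```

View pics/u.png

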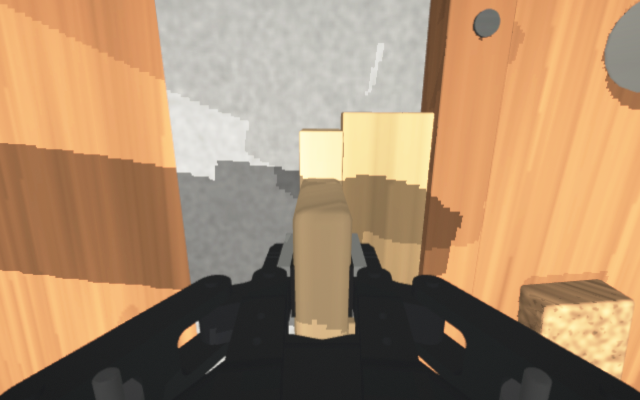

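>>> jog_arm:
  moves:
    - [[2, 0.3, -0.3], -0.1, 1]
    - [[2, 0.3, 0], -0.1, 1]
    - [[2, 0, 0], -0.1, 1]
    - [[2, 0, 0], 0, 1]
    - [[2, 0, 0], 0, 1]
    - [[2, 0, 0], 0, 1]

```text
clock: 23.35
tool_pos: [0.5865, 0.0228, 0.0809]
ee_rot: [-0.005, 0.685, 0.729, -0.009]
wrist_force: [-20.2, -15.4, 3.6]
opening: 0.0207
```

```bash
python3 s.py
```

```text
t 23.35 TCP jig [ 0.2 14.1] z 80.9 yaw-jig 0.39 F jig -21.1 -14.3 3.6 op 0.0207
torque [-3.19  4.03 -0.68]
```

>>> jog_arm:
  moves:
    - [[2, 0, -0.3], -0.1, 1]
    - [[2, 0.2, 0], 0, 1]
    - [[2, 0, 0], -0.1, 1]
    - [[2, 0, 0], 0, 1]
    - [[2, 0, 0], 0, 1]
    - [[2, 0, 0], 0, 1]
    - [[2, 0, 0], 0, 1]

```text
clock: 24.22
tool_pos: [0.5857, 0.0372, 0.081]
ee_rot: [-0.005, 0.684, 0.73, -0.008]
wrist_force: [-19.1, -15.0, 2.5]
opening: 0.0209
```

```bash
python3 s.py v
```

```text
t 24.23 TCP jig [ 0.2 28.4] z 81.0 yaw-jig 0.54 F jig -19.9 -13.9 2.5 op 0.0209
torque [-2.97  3.79 -0.82]
```

View pics/v.png

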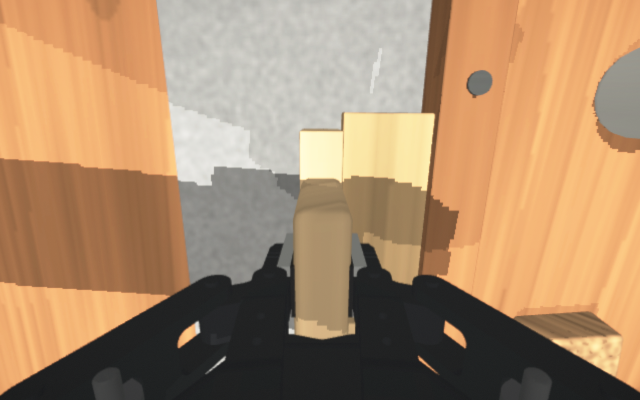

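>>> jog_arm:
  moves:
    - [[2, 0.3, 0], -0.1, 1]
    - [[2, 0.2, 0], 0, 1]
    - [[2, 0, 0], -0.1, 1]
    - [[2, 0, 0], 0, 1]
    - [[2, 0, 0], 0, 1]
    - [[2, 0, 0], 0, 1]
    - [[2, 0, 0], 0, 1]

```text
clock: 25.15
tool_pos: [0.585, 0.051, 0.0809]
ee_rot: [-0.005, 0.683, 0.731, -0.009]
wrist_force: [-19.5, -15.8, 3.1]
opening: 0.0209
```

```bash
python3 s.py
```

```text
t 25.15 TCP jig [ 0.2 42.2] z 80.9 yaw-jig 0.71 F jig -20.4 -14.7 3.1 op 0.0209
torque [-3.08  3.95 -1.02]
```

>>> jog_arm:
  moves:
    - [[2, 0, 0], 0, 1]
    - [[2, 0, 0], 0, 1]
    - [[2, 0, 0], 0, 1]
    - [[2, 0, 0], 0, 1]
    - [[2, 0, 0], 0, 1]
    - [[2, 0, 0], 0, 1]
    - [[2, 0, 0], 0, 1]

```text
clock: 26.02
tool_pos: [0.5841, 0.065, 0.0808]
ee_rot: [-0.005, 0.683, 0.731, -0.009]
wrist_force: [-18.3, -14.7, 3.1]
opening: 0.021
```

```bash
python3 s.py w
```

```text
t 26.02 TCP jig [ 0.1 56.3] z 80.8 yaw-jig 0.69 F jig -19.1 -13.7 3.1 op 0.021
torque [-2.97  3.79 -1.09]
```

View pics/w.png

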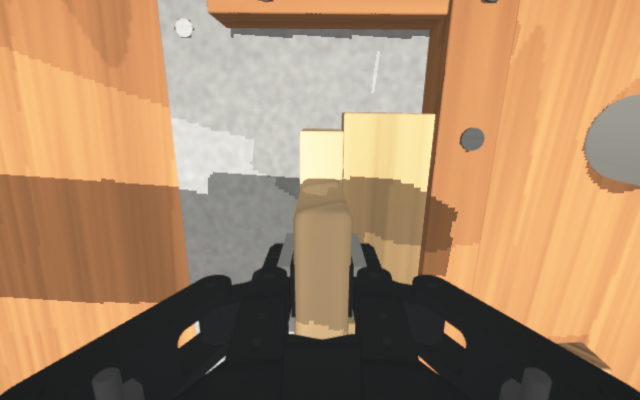

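The end stop is now in view at row 25, with the blank's leading end at row 113 and still flush on the fence.

>>> jog_arm:
  moves:
    - [[2, 0, -0.2], 0, 1]
    - [[2, 0, 0], 0, 1]
    - [[2, 0, 0], 0, 1]
    - [[2, 0, 0], 0, 1]
    - [[2, 0, 0], 0, 1]
    - [[2, 0, 0], 0, 1]
    - [[2, 0, 0], 0, 1]
    - [[2, 0, 0], 0.1, 1]
    - [[2, 0, 0], 0.1, 1]
    - [[2, 0, 0], 0.1, 1]
    - [[2, 0, 0], 0.1, 1]

```text
clock: 27.45
tool_pos: [0.5829, 0.0877, 0.0808]
ee_rot: [-0.005, 0.684, 0.729, -0.008]
wrist_force: [-15.7, -11.0, -0.4]
opening: 0.0207
```

```bash
python3 s.py x
```

```text
t 27.45 TCP jig [ 0.2 79. ] z 80.8 yaw-jig 0.43 F jig -16.3 -10.1 -0.4 op 0.0207
torque [-2.54  3.29 -0.29]
```

View pics/x.png

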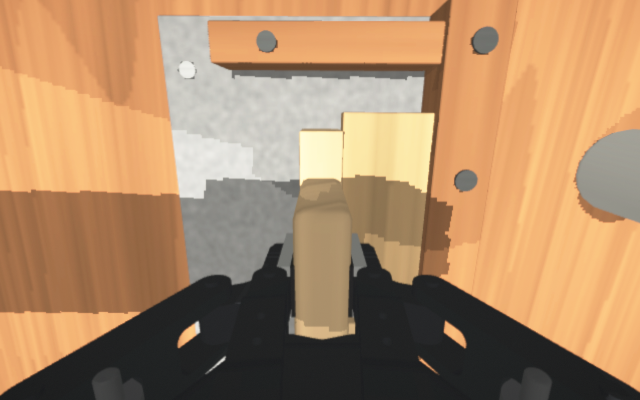

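>>> jog_arm:
  moves:
    - [[2, -0.5, 0], 0.1, 1]
    - [[2, -0.5, 0], 0.1, 1]
    - [[2, -0.3, 0], 0.1, 1]
    - [[2, 0, 0], 0, 1]
    - [[2, 0, 0], 0, 1]
    - [[2, 0, 0], 0, 1]
    - [[1, 0, 0], 0, 1]

```text
clock: 28.38
tool_pos: [0.5819, 0.1014, 0.081]
ee_rot: [-0.004, 0.686, 0.728, -0.006]
wrist_force: [-13.7, -8.3, -2.6]
opening: 0.0212
```

Run:
```python
from h import *
import pickle
rep(); st=bot.get_state(); c=imaging.read_camera('wrist'); save('y',c['img'])
for y in (158,170): print(y,proj(c,np.r_[j2w((35,y)),40]/1000,st))
```

```text
t 28.38 TCP jig [-0.  92.7] z 81.0 yaw-jig 0.18 F jig -14.1 -7.5 -2.6 op 0.0212
158 [[387.65817543 113.8277214 ]]
170 [[389.01989051  90.46993184]]
```

View pics/y.png

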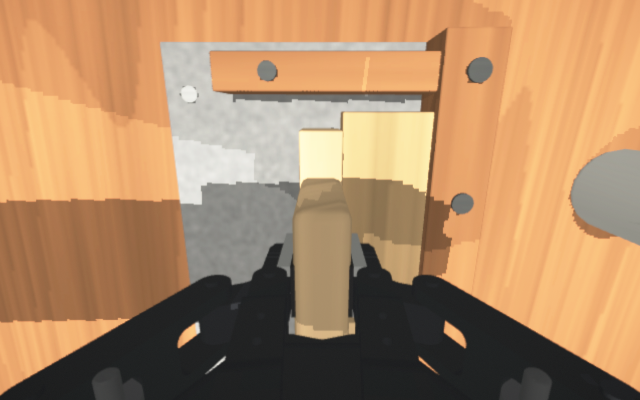

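>>> jog_arm:
  moves:
    - [[1.5, 0, 0], 0, 1]
    - [[1.5, 0, 0], 0, 1]
    - [[1.5, 0, 0], 0, 1]
    - [[1.5, 0, 0], 0, 1]
    - [[1, 0, 0], 0, 1]

```text
clock: 29.05
tool_pos: [0.5815, 0.1083, 0.081]
ee_rot: [-0.004, 0.686, 0.728, -0.006]
wrist_force: [-11.8, -7.8, -1.7]
opening: 0.0209
```

```bash
python3 s.py
```

```text
t 29.05 TCP jig [-0.  99.7] z 81.0 yaw-jig 0.18 F jig -12.2 -7.2 -1.7 op 0.0209
torque [-1.77  2.49 -0.03]
```

>>> jog_arm:
  moves:
    - [[0.8, 0, 0], 0, 1]
    - [[0.8, 0, 0], 0, 1]
    - [[0.4, 0, 0], 0, 1]

```text
clock: 29.42
tool_pos: [0.5814, 0.1103, 0.081]
ee_rot: [-0.004, 0.686, 0.728, -0.006]
wrist_force: [-11.6, -8.5, -3.2]
opening: 0.0206
```

```bash
python3 s.py z
```

```text
t 29.43 TCP jig [ -0.  101.7] z 81.0 yaw-jig 0.18 F jig -12.1 -7.8 -3.2 op 0.0206
torque [-1.75  2.57  0.04]
```

View pics/z.png

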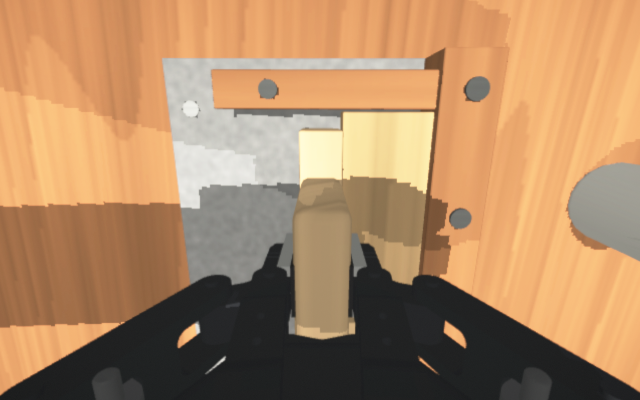

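>>> jog_arm:
  moves:
    - [[0.5, 0, 0], 0, 1]
    - [[0.5, 0, 0], 0, 1]
    - [[0.3, 0, 0], 0, 1]

```text
clock: 29.85
tool_pos: [0.5813, 0.1115, 0.081]
ee_rot: [-0.004, 0.686, 0.728, -0.006]
wrist_force: [-12.5, -9.0, -2.6]
opening: 0.0208
```

>>> jog_arm:
  moves:
    - [[0.5, 0, 0], 0, 1]
    - [[0.5, 0, 0], 0, 1]
    - [[0, 0, 0], 0, 1]

```text
clock: 30.22
tool_pos: [0.5813, 0.1116, 0.0811]
ee_rot: [-0.004, 0.686, 0.728, -0.007]
wrist_force: [-13.4, -11.3, -1.2]
opening: 0.0207
```

>>> jog_arm:
  moves:
    - [[0.5, 0, 0], 0, 1]
    - [[0.5, 0, 0], 0, 1]
    - [[0, 0, 0], 0, 1]

```text
clock: 30.6
tool_pos: [0.5814, 0.1118, 0.0813]
ee_rot: [-0.003, 0.686, 0.728, -0.008]
wrist_force: [-11.7, -15.3, -1.2]
opening: 0.0208
```

>>> jog_arm:
  moves:
    - [[0.5, 0, 0], 0, 1]
    - [[0, 0, 0], 0, 1]
    - [[0, -1, 0], 0, 1]
    - [[-0.3, -1.5, 0], 0, 1]
    - [[-0.3, -1.5, 0], 0, 1]
    - [[-0.3, -2, 0], 0, 1]
    - [[-0.5, -3, 0], 0, 1]
    - [[0, 0, 0], 0, 1]

```text
clock: 31.6
tool_pos: [0.5788, 0.1115, 0.0846]
ee_rot: [0.003, 0.687, 0.727, -0.0]
wrist_force: [2.3, -9.8, -3.7]
opening: 0.0211
```

```bash
python3 s.py za
```

```text
t 31.6 TCP jig [ -2.5 103. ] z 84.6 yaw-jig 0.09 F jig 1.7 -9.9 -3.7 op 0.0211
torque [-2.01 -0.27 -0.24]
```

View pics/za.png

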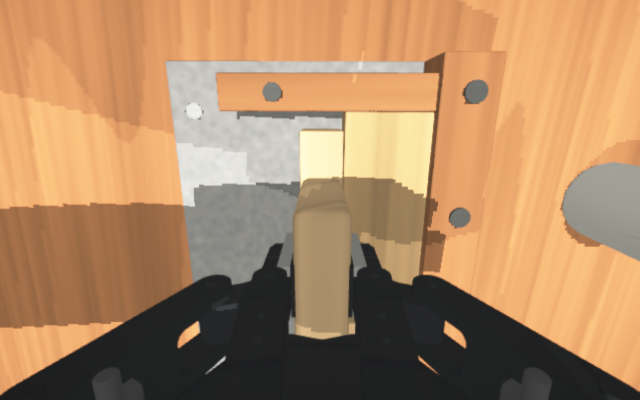

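>>> jog_arm:
  moves:
    - [[-2, 0, 0], 0, 1]
    - [[-3, 0, 0], 0, 1]
    - [[-5, 0, 0], 0, 1]
    - [[-5, -5, 0], 0, 1]
    - [[-5, -10, 0], 0, 1]
    - [[-5, -15, 0], 0, 1]
    - [[-5, -15, 0], 0, 1]
    - [[0, 0, 0], 0, 1]

```text
clock: 32.65
tool_pos: [0.5332, 0.0809, 0.0842]
ee_rot: [-0.0, 0.686, 0.727, -0.0]
wrist_force: [-0.1, 0.1, -1.9]
opening: 0.0208
```

Run:
```python
from h import *
import pickle
rep(); st=bot.get_state(); c=imaging.read_camera('wrist'); save('zb',c['img']); pickle.dump((st,c),open('zb.pkl','wb'))
```

```text
t 32.65 TCP jig [-49.8  75. ] z 84.2 yaw-jig 0.09 F jig -0.1 0.1 -1.9 op 0.0208
```

View pics/zb.png

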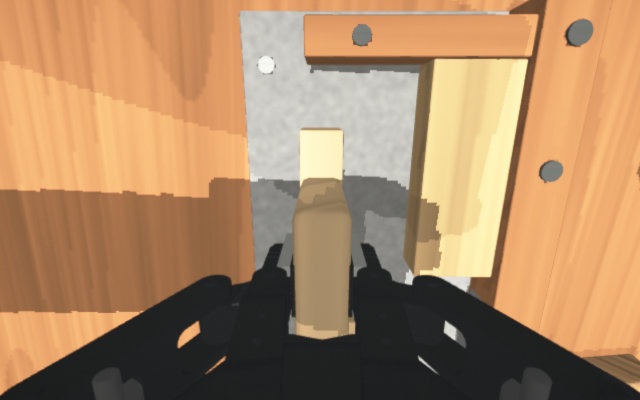

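Run:
```python
from h import *
import pickle
st,c=pickle.load(open('zb.pkl','rb')); P=cloud(c,st); hsv=cv2.cvtColor(c['img'],cv2.COLOR_BGR2HSV)
def fit(pts,z):
    w=np.array([w2j(p*1000) for p in onplane(c,pts,z,st)]); 
    A=np.c_[w[:,1],np.ones(len(w))]; k,b=np.linalg.lstsq(A,w[:,0],rcond=None)[0]
    r=w[:,0]-A@[k,b]; print('slope deg',round(np.degrees(np.arctan(k)),2),'x at y=165,60,40',[round(k*y+b,1) for y in (165,60,40)],'rms',r.std().round(2))
im=c['img'].astype(float)
for v in (80,130,180,230,260): print(v,[tuple(hsv[v,u]) for u in range(int(505-(v-80)*.16)+10,int(505-(v-80)*.16)+34,3)])
R=[];F=[]
for v in range(66,265,4):
    u0=int(526-(v-60)*35/217)
    g=cv2.GaussianBlur(c['img'][...,2],(1,1),0)[v].astype(float)
    seg=np.diff(g[u0-8:u0+9]); i=seg.argmin(); R.append((u0-8+i+.5,v))
    seg2=np.diff(g[u0+2:u0+22]); j=seg2.argmax(); F.append((u0+2+j+.5,v))
print('blank fence side'); fit(R,.040); print('fence top edge'); fit(F,.046)
for uv in [(433,59.5),(526,59.5),(415,274),(491,277)]: print(uv,w2j(onplane(c,[uv],.040,st)[0]*1000).round(1))
for uv in [(330,62),(400,63)]: print('stop',uv,w2j(onplane(c,[uv],.042,st)[0]*1000).round(1))
save('zc',cv2.resize(c['img'][0:300,390:590],(540,600)[::1],interpolation=cv2.INTER_CUBIC))
```

```text
80 [(np.uint8(25), np.uint8(74), np.uint8(254)), (np.uint8(26), np.uint8(70), np.uint8(254)), (np.uint8(26), np.uint8(66), np.uint8(255)), (np.uint8(16), np.uint8(116), np.uint8(183)), (np.uint8(13), np.uint8(136), np.uint8(114)), (np.uint8(12), np.uint8(137), np.uint8(115)), (np.uint8(13), np.uint8(141), np.uint8(206)), (np.uint8(14), np.uint8(135), np.uint8(236))]
130 [(np.uint8(25), np.uint8(72), np.uint8(254)), (np.uint8(26), np.uint8(69), np.uint8(254)), (np.uint8(26), np.uint8(64), np.uint8(255)), (np.uint8(15), np.uint8(124), np.uint8(150)), (np.uint8(13), np.uint8(137), np.uint8(106)), (np.uint8(13), np.uint8(138), np.uint8(102)), (np.uint8(13), np.uint8(139), np.uint8(227)), (np.uint8(14), np.uint8(136), np.uint8(236))]
180 [(np.uint8(25), np.uint8(74), np.uint8(254)), (np.uint8(25), np.uint8(71), np.uint8(254)), (np.uint8(26), np.uint8(68), np.uint8(254)), (np.uint8(14), np.uint8(135), np.uint8(125)), (np.uint8(13), np.uint8(140), np.uint8(120)), (np.uint8(13), np.uint8(139), np.uint8(127)), (np.uint8(14), np.uint8(137), np.uint8(233)), (np.uint8(14), np.uint8(136), np.uint
[... 428 characters left out ...]
 (np.uint8(24), np.uint8(75), np.uint8(254)), (np.uint8(24), np.uint8(82), np.uint8(253)), (np.uint8(12), np.uint8(138), np.uint8(120)), (np.uint8(12), np.uint8(138), np.uint8(120)), (np.uint8(13), np.uint8(138), np.uint8(129)), (np.uint8(14), np.uint8(134), np.uint8(240)), (np.uint8(14), np.uint8(134), np.uint8(239))]
blank fence side
slope deg 0.44 x at y=165,60,40 [np.float64(59.1), np.float64(58.3), np.float64(58.2)] rms 0.17
fence top edge
slope deg 0.11 x at y=165,60,40 [np.float64(59.6), np.float64(59.4), np.float64(59.4)] rms 0.18
(433, 59.5) [  9.1 168.1]
(526, 59.5) [ 58.2 168. ]
(415, 274) [ 9.8 41.4]
(491, 277) [58.5 39.4]
stop (330, 62) [-45.6 166.6]
stop (400, 63) [ -8.8 166.1]
```

View pics/zc.png

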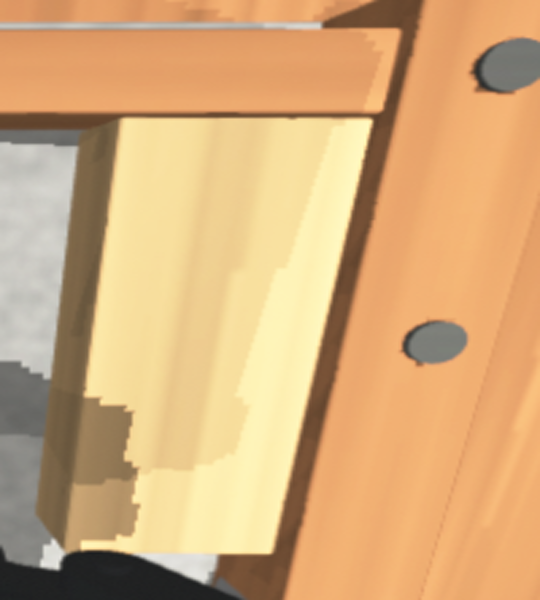

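Relative to the fence edge, the leading end is about 0.5 mm off and the tail about 1.2 mm off. The lead is butted on the stop. I'll give it one more gentle side press, with the heel clear of the tail, to close the tail gap.

>>> jog_arm:
  moves:
    - [[0, 12, 1], 0, 1]
    - [[0, 12, 1], 0, 1]
    - [[0, 10, 0], 0, 1]
    - [[0, 6, 0], 0, 1]
    - [[0, 4, 0], 0, 1]
    - [[0, 2, 0], 0, 1]
    - [[0, 1, 0], 0, 1]
    - [[0, 1, 0], 0, 1]
    - [[0, 0.5, 0], 0, 1]
    - [[0, 0.5, 0], 0, 1]

```text
clock: 33.95
tool_pos: [0.5822, 0.0839, 0.0822]
ee_rot: [-0.001, 0.686, 0.727, -0.001]
wrist_force: [-5.7, -1.1, 2.1]
opening: 0.0207
```

```bash
python3 s.py
```

```text
t 33.95 TCP jig [-0.7 75.3] z 82.2 yaw-jig 0.14 F jig -5.7 -0.7 2.1 op 0.0207
torque [-0.15  1.24  0.02]
```

Contact force is about 6 N. I'll press slightly more and then back straight off.

>>> jog_arm:
  moves:
    - [[0, 0.6, 0], 0, 1]
    - [[0, 0.6, 0], 0, 1]
    - [[0, 0, 0], 0, 1]
    - [[0, -2, 0], 0, 1]
    - [[0, -4, 0], 0, 1]
    - [[0, -10, 0], 0, 1]
    - [[0, -15, 0], 0, 1]
    - [[0, -15, 0], 0, 1]
    - [[0, 0, 0], 0, 1]

```text
clock: 35.08
tool_pos: [0.5378, 0.0814, 0.0824]
ee_rot: [-0.0, 0.686, 0.727, 0.0]
wrist_force: [-0.5, 0.2, -0.4]
opening: 0.0209
```

Run:
```python
from h import *
import pickle
rep(); st=bot.get_state(); c=imaging.read_camera('wrist'); save('zd',c['img']); pickle.dump((st,c),open('zd.pkl','wb'))
def fit(pts,z):
    w=np.array([w2j(p*1000) for p in onplane(c,pts,z,st)]); 
    A=np.c_[w[:,1],np.ones(len(w))]; k,b=np.linalg.lstsq(A,w[:,0],rcond=None)[0]
    print([round(k*y+b,1) for y in (165,40)],(w[:,0]-A@[k,b]).std().round(2))
hsv=cv2.cvtColor(c['img'],cv2.COLOR_BGR2HSV).astype(int)
R=[];F=[]
for v in range(70,262,4):
    row=hsv[v]; u=440
    while u<560 and not(row[u,2]<170 and row[u-1,2]-row[u,2]>0 and row[u,0]<18): u+=1
    w=u+2
    while w<600 and row[w,2]<185: w+=1
    R.append((u-.5,v));F.append((w-.5,v))
print(R[::12],F[::12]); fit(R,.040); fit(F,.046)
```

```text
t 35.08 TCP jig [-45.1  75.3] z 82.4 yaw-jig 0.13 F jig -0.5 0.3 -0.4 op 0.0209
[(519.5, 70), (512.5, 118), (504.5, 166), (496.5, 214)] [(527.5, 70), (519.5, 118), (511.5, 166), (503.5, 214)]
[np.float64(60.5), np.float64(56.9)] 4.58
[np.float64(60.7), np.float64(56.7)] 4.59
```

View pics/zd.png

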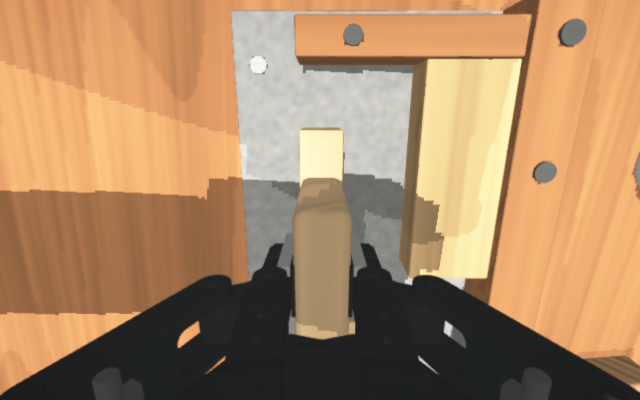

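The gap between the blank and the fence is now uniform along its length (7–8 px, from (519,70) to (496,214)), and the lead end is on the stop. Next I'll carry the stick off the jig.

>>> jog_arm:
  moves:
    - [[0, 0, -15], 0, 1]
    - [[0, 0, -20], 0, 1]
    - [[-6, -20, 0], 0, 1]
    - [[-6, -25, 0], 0, 1]
    - [[-6, -25, 0], 0, 1]
    - [[-6, -25, 0], 0, 1]
    - [[-6, -25, 0], 0, 1]
    - [[-6, -10, 0], 0, 1]
    - [[0, 0, 0], 0, 1]
    - [[0, 0, 15], 0, 1]
    - [[0, 0, 15], 0, 1]
    - [[0, 0, 10], 0, 1]
    - [[0, 0, 5], 0, 1]
    - [[0, 0, 0], 0, 1]

```text
clock: 36.88
tool_pos: [0.4108, 0.0379, 0.072]
ee_rot: [-0.0, 0.686, 0.727, -0.0]
wrist_force: [0.1, -0.4, -1.4]
opening: 0.0205
```

```bash
python3 s.py ze
```

```text
t 36.88 TCP jig [-174.4   38.9] z 72.0 yaw-jig 0.14 F jig 0.1 -0.4 -1.4 op 0.0205
torque [-0.01 -0.05 -0.05]
```

View pics/ze.png

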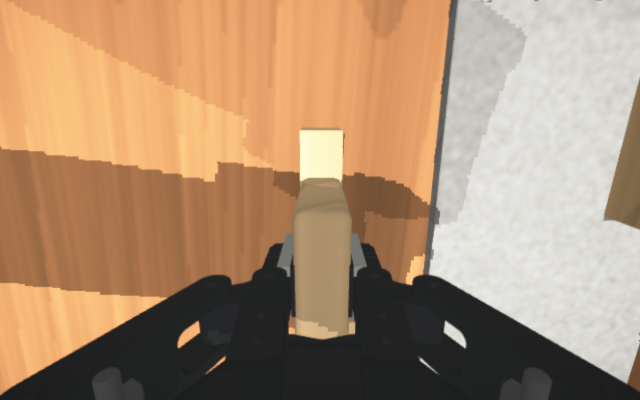

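The stick is over bare bench and clear of the bed edge at column 440. I'll lower it gently until it touches.

>>> jog_arm:
  moves:
    - [[0, 0, 2], 0, 1]
    - [[0, 0, 1.5], 0, 1]
    - [[0, 0, 1], 0, 1]
    - [[0, 0, 0], 0, 1]

```text
clock: 37.42
tool_pos: [0.411, 0.0379, 0.068]
ee_rot: [-0.0, 0.686, 0.727, -0.0]
wrist_force: [-1.2, -0.7, -2.1]
opening: 0.0208
```

>>> jog_arm:
  moves:
    - [[0, 0, 0.5], 0, 1]
    - [[0, 0, 0.3], 0, 1]
    - [[0, 0, 0], 0, 1]

```text
clock: 37.8
tool_pos: [0.411, 0.0378, 0.0672]
ee_rot: [-0.0, 0.686, 0.727, -0.0]
wrist_force: [-0.0, -1.0, -1.9]
opening: 0.0207
```

>>> jog_arm:
  moves:
    - [[0, 0, 0.5], 0, 1]
    - [[0, 0, 0.4], 0, 1]
    - [[0, 0, 0], 0, 1]

```text
clock: 38.17
tool_pos: [0.4111, 0.0378, 0.0668]
ee_rot: [-0.0, 0.686, 0.727, -0.0]
wrist_force: [-3.4, -0.2, 4.7]
opening: 0.0207
```

>>> jog_arm:
  moves:
    - [[0, 0, 0.4], 0, 1]
    - [[0, 0, 0.2], 0, 1]
    - [[0, 0, 0], 0, 1]

```text
clock: 38.55
tool_pos: [0.4113, 0.0378, 0.0668]
ee_rot: [-0.0, 0.686, 0.727, -0.0]
wrist_force: [-6.3, 0.2, 11.9]
opening: 0.021
```

>>> jog_arm:
  moves:
    - [[0, 0, -0.5], 0, 1]
    - [[0, 0, 0], 0, 0.6]
    - [[0, 0, 0], 0, 0.4]
    - [[0, 0, 0], 0, 0.2]
    - [[0, 0, 0], 0, -0.2]
    - [[0, 0, 0], 0, -0.6]
    - [[0, 0, 0], 0, -1]
    - [[0, 0, 0], 0, -1]
    - [[0, 0, 0], 0, -1]
    - [[0, 0, 0], 0, -1]
  squeeze: 30

```text
clock: 39.8
tool_pos: [0.411, 0.0378, 0.0662]
ee_rot: [0.0, 0.686, 0.727, 0.0]
wrist_force: [-0.5, -0.5, -0.5]
opening: 0.0852
```

```bash
python3 s.py zf
```

```text
t 39.8 TCP jig [-174.2   38.8] z 66.2 yaw-jig 0.13 F jig -0.5 -0.5 -0.5 op 0.0852
torque [ 0.08  0.02 -0.03]
```

View pics/zf.png

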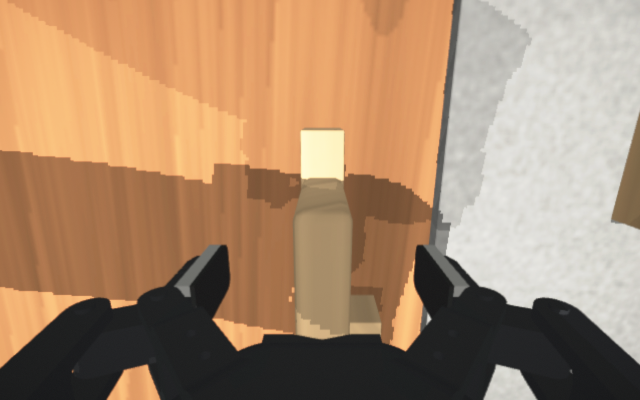

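The stick is released and standing, with both fingers clear of it. I'll go straight up for a check look.

>>> jog_arm:
  moves:
    - [[0, 0, -15], 0, -1]
    - [[0, 0, -30], 0, -1]
    - [[0, 0, -40], 0, -1]
    - [[0, 0, -40], 0, -1]
    - [[0, 0, -40], 0, -1]
    - [[0, 0, -40], 0, -1]
    - [[0, 0, 0], 0, -1]
    - [[0, 0, 0], 0, -1]

```text
clock: 40.85
tool_pos: [0.4107, 0.0379, 0.2711]
ee_rot: [-0.0, 0.686, 0.727, -0.0]
wrist_force: [-0.4, -0.0, -0.9]
opening: 0.0854
```

Run:
```python
from h import *
rep(); st=bot.get_state(); c=imaging.read_camera('wrist'); save('zg',c['img'])
c2=imaging.read_camera('side'); save('zh',cv2.resize(c2['img'][100:400,200:600],(800,600)))
P=cloud(c,st); m=(P[...,2]>.088)&(P[...,2]<.11)&(P[...,0]<.5); m[:, :200]=0
q=P[m]; print('handle top',m.sum(),q.mean(0).round(3))
```

```text
t 40.85 TCP jig [-174.5   38.9] z 271.1 yaw-jig 0.13 F jig -0.4 -0.0 -0.9 op 0.0854
handle top 1772 [0.412 0.028 0.096]
```

View pics/zg.png

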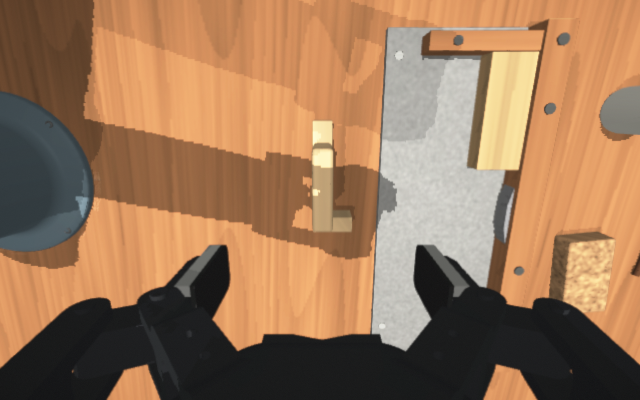

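View pics/zh.png

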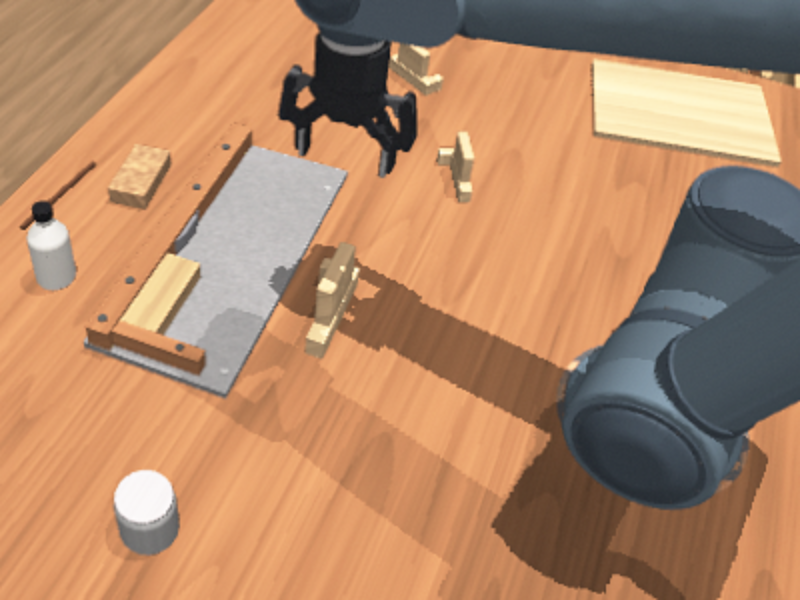

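The blank is home in the corner at (508,108) in the wrist view. The stick stands upright on the bench at (325,178), and the tin, cork block and glue bottle look undisturbed. I'm handing the job in.

```bash
python3 -c "
from h import *
print(bot.sign_off())"
```

```text
the job is handed in; nothing more can be done
None
```

The blank is home in the corner and the push stick is standing back on the bench. I handed the job in at about 41 s on the clock; no verdict was reported.

**What I did**
- I picked up the largest of the three push sticks and used its cheek to press the blank square on the fence. The blank's leading end was then at about y = −85 mm in the jig frame, short of the pad.
- I fed the blank past the pad at 12–20 mm/s while pressing it against the fence, mostly at 20–25 N, until it butted on the end stop.
- I then gave it one light side press to close a tail gap of about 1.2 mm.
- I set the stick down on the robot's side of the jig, released it and backed the arm straight up.

**What the last checks showed**
- **Blank:** its gap to the fence looks uniform along its length in the wrist view, and its leading end is on the stop.
- **Stick:** it stands upright off the jig with its handle top at about 96 mm, and the wrist force reads about zero.
- **Bystanders:** the tin, cork block and glue bottle look unmoved in the side and wrist views. I judged this by eye and did not measure it.

**What failed or is uncertain**
- The final line fit of the blank-to-fence gap was spoiled by outlier rows, so I relied on the raw pixel gap of 7–8 px at four places along the blank.
- The total press force peaked briefly at about 27 N while the pad was in. Fence force and pad travel could only be inferred from the wrist force and pictures.

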